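# Shut the open branch of a leak-test manifold with a flat driver

### The job

The test manifold on the bench has two brass valves with a slotted stem on top; the outlet of one branch has been left open, the other is closed with a hexagon cap. Take the flat-blade driver from the rack, seat its blade in the slot of the valve on the open, uncapped branch and turn it clockwise, blade kept down in the slot, as far as its stop, so that the valve is fully shut. Then put the driver back upright in its hole in the rack, and leave the capped branch's valve and the other things as they are.

Things in the scene. Friction and masses are not known exactly. Their poses are not given: they have to be found in the camera images.
- open_branch_stem (a joint): Turn of the slotted stem of the valve to be shut, rad, about the upright axis, growing clockwise seen from above: 0 = slot in line with the pipe, valve open; 1.571 = slot across the pipe, valve shut, where it meets a hard stop. It starts part open, at 0.2 to 0.6. It stays where it is left and takes about 0.12 N m to turn.
- open_branch_slot (a point): Centre of the floor of the slot in that stem; x axis along the slot, z up; it turns with the stem. Steel stem head 28 mm across, its flat top 7 mm above this point and 82 mm above the bench. The slot runs right across it: 4.5 mm wide, 7 mm deep, walls straight for the lower 5 mm, mouth chamfered to 8.5 mm wide over the top 2 mm.
- open_branch: The valve to be shut, fixed, brass, 96 mm long over its hexagon ends. Origin on the bench under the stem's axis; x along the pipe towards the outlet. The stem head sits inside a round collar on top, 41 mm outer and 29 mm inner diameter, whose rim is 2.5 mm above the stem's top and closes the ends of the slot.
- open_branch_outlet (a point): Centre of the open end of that branch: a bare brass threaded stub of 33 mm diameter with a 25 mm bore, 82 mm from the stem's axis on the side away from the header bar. This bare stub tells the valve to be shut. Which of the two places on the manifold (170 mm apart) it has changes from start to start.
- capped_branch_stem (a joint): Turn of the stem of the other valve, whose outlet carries a 44 mm steel hexagon cap; same values and same build. To be left as it is.
- capped_branch_slot (a point): Centre of the slot floor of the other valve.
- capped_branch_slot_end (a point): A point on the slot floor of the other valve, 10 mm from the stem's axis along the slot; it turns with that stem.
- driver_grip (a point): Centre of the flat driver's grey handle with black panels, 118 mm above the blade's tip; z axis from tip to handle, x along the width of the blade. Handle: 66 mm long, 24 mm thick between two flats (on its -y and +y sides, parallel to the blade's flat faces), 36 mm wide along x; round shoulder of 34 mm diameter below it, 9 mm domed end above. Whole driver 157 mm long, 0.2 kg.
- driver_tip (a point): Middle of the driver's blade edge, on the driver's axis; axes as driver_grip. The blade is 18 mm wide along x and 3 mm thick along y for the lowest 12 mm, then runs into a steel shank of 11 mm diameter.
- driver_shoulder (a point): Centre of the underside of the driver's shoulder, 75 mm above the tip; it rests on the rack's top plate.
- rack_hole_a (a point): Centre of one hole of the driver rack, in the upper face of its top plate, 95 mm above the bench. Rack: fixed grey sheet steel stand, 200 by 75 mm, two holes of 26 mm diameter 100 mm apart; x axis from hole a to hole b. The driver hangs in one of them, blade down, tip 20 mm above the bench; the socket driver hangs in the other.
- rack_hole_b (a point): Centre of the other hole of the rack.
- manifold: Fixed test manifold: aluminium base plate 185 by 320 mm, 40 mm square steel header bar along its y axis, 290 mm long, top 65 mm above the bench; on its middle a 52 mm gauge, dial up, top at 105 mm. Origin on the bench under the middle of the bar; the branches point to its +x, the two valve stems at x = 75 mm, y = +85 and -85 mm.
- socket_driver_mid (a point): Handle centre of the socket driver in the other hole: a slimmer round waisted handle, 27 mm across, top 60 mm above the rack's plate, with a hexagon socket for a tip. Bystander.
- elbow: Loose brass pipe elbow, about 70 by 70 mm, 42 mm high, origin on the bench under its bend. Bystander.
- flange: Loose steel weld flange, 104 mm diameter, 34 mm high, origin at the centre of its underside. Bystander.
- fittings_bin: Fixed black bin of fittings, 200 by 130 mm, 70 mm high, origin at the centre of its underside. Bystander.

How it is judged:
On the way, in this order (a step that is already met when the one before it is completed fails the run):
1. the driver's blade is seated in the slot of the open branch's valve, the valve not yet shut (z of driver_tip in the frame of open_branch_slot below 0.003 m and horizontal distance between driver_tip and open_branch_slot below 0.008 m and value of joint open_branch_stem below 1.2 rad), for 0.1 s.
2. that valve is turned shut (within 0.17 rad of its stop) with the blade still seated in the slot (z of driver_tip in the frame of open_branch_slot below 0.004 m and horizontal distance between driver_tip and open_branch_slot below 0.008 m and value of joint open_branch_stem above 1.4 rad), for 0.1 s.
At the end, for the whole second after the job is handed in: Open branch's valve shut (stem at 1.40 rad or more; stop at 1.571). Driver back in its rack hole, at rest: shoulder within 12 mm of the hole's centre, upright within 0.12 rad. Capped branch's stem within 0.2 rad, and socket driver, elbow and flange within 25 mm, of where they were (value of joint open_branch_stem above 1.4 rad and (distance between driver_shoulder and rack_hole_a below 0.012 m or distance between driver_shoulder and rack_hole_b below 0.012 m) and angle between driver_grip's own z axis and vertical below 0.12 rad and linear speed of driver below 0.02 m/s and distance of capped_branch_slot_end from where it was at the start of the episode below 0.002 m and distance of each of socket_driver_mid, elbow, flange from where it was at the start of the episode below 0.025 m); the robot touches nothing.
It fails at once if the capped branch's stem is turned by more than about 0.2 rad (distance of capped_branch_slot_end from where it was at the start of the episode above 0.002 m).
It fails at once if a bystander (socket driver, elbow, flange) is moved by more than 25 mm (distance of any of socket_driver_mid, elbow, flange from where it was at the start of the episode above 0.025 m).
It also fails if it takes over 48 s, if anything falls off the work surface, if the arm or the gripper's body presses on something with over 40 N, if the wrist force passes 120 N, or if a joint passes its speed limit or range.

### The arm

A 7-joint arm with a two-finger parallel gripper is mounted at the origin on the work surface. World frame = base frame: x ahead of the robot, y to its left, z up, the work surface at z = 0. Lengths are in m, angles in rad, forces in N, time in s.
With the tool pointing down it reaches from about 0.425 to 0.925 m from the base axis. Payload 6.8 kg.
Tool frame: the origin (TCP) lies midway between the tips of the shut fingers; the grasp point (between the pads) lies 19 mm behind it; z points along the fingers, y is the direction in which the jaws open and shut (so a half turn about z gives the same grasp; the last joint's range is limited). The gripper opens to 85 mm and grips with 20 to 120 N. Pads are 22 mm wide; open, the fingers measure 114 mm over their backs; the gripper's body (76 mm by 85 mm) begins 54 mm behind the grasp point. The pads swing forward as they close: fully open they stand 13 mm farther back than shut.
Start: joints at [-1.208, 0.477, 0.022, 1.555, -0.011, 1.109, -0.083], TCP at [0.306, 0.602, 0.196] pointing down, gripper open.
Joint ranges: [-2.96, 2.96], [-0.34, 2.1], [-1.41, 1.46], [0.24, 2.44], [-1.37, 4.51], [0.17, 1.92], [-2.96, 2.96]. Speed limits (rad/s): [2.39, 2.39, 3.14, 3.14, 3.14, 3.14, 3.14].

### API

Orientations are given as a unit quaternion [w, x, y, z].
In Python, from station import bot gives the robot as it stands. The module is installed in compiled form; this text tells all that it offers.
- The arm moves only by the tool play_rows, never from a script. Its argument "motion" is a list of rows, each a list of 2 entries, a list of its own where there are three numbers: the shift along the tool's x, y, z as a fraction of full scale, then the turn, a rotation vector about the tool's x, y, z as a fraction of full scale. In form: [[[tx, ty, tz], [rx, ry, rz]], ...]. A call has 1 to 8 rows; each row is the pose to reach, as a shift and turn from the pose measured when the call began, along the tool's axes at that moment, turning the shorter way round; what a row does not reach only later rows make up. Full scale, the value 1, is 400 mm for a shift and 360 degrees for a turn. A row lasts 1/10 s, in which the tool goes at most 50 mm and 8.59 degrees, less where a joint would pass 70% of its speed; a pose out of reach is approached as far as the arm can. A call with a number of a shift or a turn outside -1 to 1 is refused whole. A call with a gripper value outside its range is refused whole. "fingers" is the finger opening in mm, from 0 to 85.4, set as the call begins (left out, the last holds). The fingers move at their own pace and stop on an object; "grip_force" is the grip in N (left out, the last holds). Time passes only in rows, so rows that repeat a pose let the fingers close. It gives the time, the measured TCP pose, the force and the opening at its end, in the units of the state.
- bot.get_obs(): the state, without advancing time (a new reading comes with each control period).
- bot.read_camera(name): name is "scene" or "top"; returns a dict with "pixels" (400x640x3 uint8, red, green, blue), "range_z" (400x640 float32, m along the optical axis (not along the pixel's ray), 0 where there is no reading), "fovy" (degrees; the focal length in pixels is half the picture's height over the tangent of half this angle, whatever the lens; pixels are square), "cx", "cy" (the principal point, pixels), "k1" (the pictures are not rectified: a ray, as slopes to the right and down, at radius r is drawn at 1 + k1 r^2 times it, then the intrinsics apply), "pose" (4x4, takes a point from camera to world coordinates). Camera axes: x right, y down, z forward; pixel columns grow to the right and rows downward; lengths in m; the calibration is good to about 2 mm. A picture is of the moment at which its call begins.
- bot.hand_in(): hands the job in, once; it reports no verdict.
The state is a dict: "t": time; "q": joint angles; "joint_vel": joint speeds; "joint_torque": joint torques, N m; "eef_pos": TCP position; "tool_rot": TCP orientation; "contact_force": force on the tool from outside, world axes, zero at the start; "torque": the same for the moment, N m; "gripper_width": opening from 0.0 (shut) to 1.0 (fully open).
Only numpy, scipy, OpenCV 4.12 (cv2) and the standard library are available. Lean on these libraries where they do the work, as an engineer would, in place of code of your own. Each camera call takes 0.05 s, during which the arm holds its last target.

## Working session

There is one attempt and no reset: what is moved stays moved. The work goes in short steps, Python scripts to look and compute and a tool call to move; the robot and the scene stay as the last step left them, time stands still between calls to the robot, and variables do not carry over. Pictures are saved under pics/ and viewed, and the job is handed in when it is done.

Besides the shell and the picture viewer there is one more tool, called after "Request:" by a JSON object that holds its "method" and its "body", one argument or row to a line. play_rows: Moves the arm, as the interface text tells. Shift numbers are shares of 400 mm and turn numbers shares of 360 degrees, none past 1 either way. Its arguments: {"type":"object","properties":{"motion":{"type":"array"},"fingers":{"type":"number"},"grip_force":{"type":"number"}},"required":["motion"]}

```bash
mkdir -p pics; cat > h.py <<'E'
import numpy as np, cv2
from station import bot
from scipy.spatial.transform import Rotation as R
def cam(n):
    return bot.read_camera(n)
def K(c):
    f=200/np.tan(np.radians(c['fovy'])/2)
    return f
def pts(c):
    f=K(c); v,u=np.mgrid[0:400,0:640].astype(float)
    return unproj(c,u,v,c['range_z'])
def unproj(c,u,v,z):
    f=K(c); x=(np.asarray(u,float)-c['cx'])/f; y=(np.asarray(v,float)-c['cy'])/f
    a,b=x.copy(),y.copy()
    for _ in range(20):
        s=1+c['k1']*(a*a+b*b); a,b=x/s,y/s
    p=np.stack([a*z,b*z,z*np.ones_like(a)],-1)
    return p@c['pose'][:3,:3].T+c['pose'][:3,3]
def plane(c,u,v,h):
    d=unproj(c,u,v,1.0)-c['pose'][:3,3]; o=c['pose'][:3,3]
    return o+d*((h-o[2])/d[...,2:3])
def proj(c,P):
    f=K(c); p=(np.asarray(P)-c['pose'][:3,3])@c['pose'][:3,:3]
    a,b=p[...,0]/p[...,2],p[...,1]/p[...,2]; s=1+c['k1']*(a*a+b*b)
    return np.stack([a*s*f+c['cx'],b*s*f+c['cy']],-1)
def save(n,im,box=None,k=1):
    if box: im=im[box[1]:box[3],box[0]:box[2]]
    if k!=1: im=cv2.resize(im,None,fx=k,fy=k,interpolation=cv2.INTER_CUBIC)
    cv2.imwrite('pics/'+n,im[...,::-1])
E
python3 - <<'E'
from h import *
import pickle
o=bot.get_obs();print(o)
for n in('scene','top'):
    c=cam(n);save(n+'0.png',c['pixels']);pickle.dump(c,open(n+'0.pkl','wb'));print({k:c[k] for k in('fovy','cx','cy','k1','pose')})
E
```

```text
{'t': 0.0, 'q': array([-1.20807157,  0.47779657,  0.02232612,  1.55643838, -0.01146925,
        1.10933132, -0.0830935 ]), 'joint_vel': array([-0.00043311, -0.00037662, -0.00071611, -0.00030234,  0.00086298,
        0.00193053,  0.00025878]), 'joint_torque': array([-5.98759616e-04, -5.96449041e+01,  1.60734147e+00, -2.81200916e+01,
        1.23340517e-02,  9.28666763e-03,  1.86322062e-06]), 'eef_pos': array([0.30591382, 0.60095798, 0.19503343]), 'tool_rot': array([-1.37361964e-04,  2.33217632e-01,  9.72424128e-01, -9.12481407e-04]), 'contact_force': array([-0.03131898, -0.5766012 , -0.7640912 ]), 'torque': array([0.01666465, 0.0208359 , 0.03797814]), 'gripper_width': 0.998740176932315}
{'fovy': 57.92516204167476, 'cx': 317.775181171097, 'cy': 206.60431937544283, 'k1': -0.021297122288532287, 'pose': array([[-7.90492350e-01,  3.65585986e-01, -4.91394681e-01,
         1.15695292e+00],
       [ 6.12471330e-01,  4.72953917e-01, -6.33398344e-01,
         7.43015501e-01],
       [ 8.45480872e-04, -8.01661699e-01, -5.97777388e-01,
         8.02470186e-01],
       [ 0.00000000e+00,  0.00000000e+00,  0.00000000e+00,
         1.00000000e+00]])}
{'fovy': 46.43618040474554, 'cx': 318.934540330325, 'cy': 191.90563062900605, 'k1': -0.07252057777360015, 'pose': array([[ 0.0074701 , -0.98190392,  0.18923238,  0.26937747],
       [-0.99992596, -0.00551694,  0.01084613, -0.00651429],
       [-0.00960588, -0.18929939, -0.98187243,  1.86037636],
       [ 0.        ,  0.        ,  0.        ,  1.        ]])}
```

View pics/scene0.png

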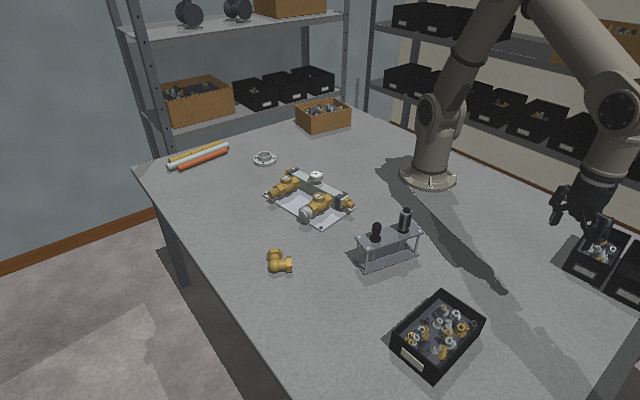

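View pics/top0.png

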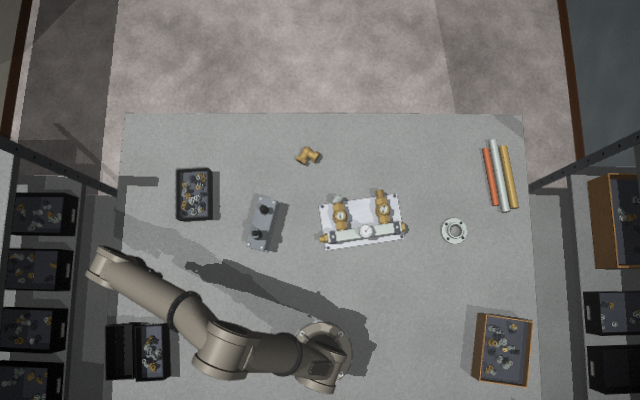

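```bash
python3 - <<'E'
from h import *
import pickle
s=pickle.load(open('scene0.pkl','rb'));t=pickle.load(open('top0.pkl','rb'))
save('s1.png',s['pixels'],(255,160,365,235),7)
save('s2.png',s['pixels'],(345,195,435,275),7)
save('t1.png',t['pixels'],(310,180,415,255),7)
save('t2.png',t['pixels'],(235,185,295,255),8)
E
```

```text
(no output)
```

View pics/s1.png

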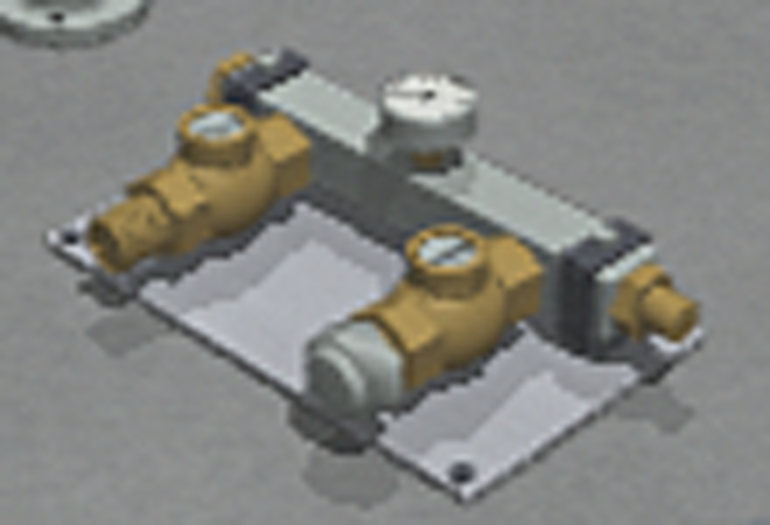

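View pics/s2.png

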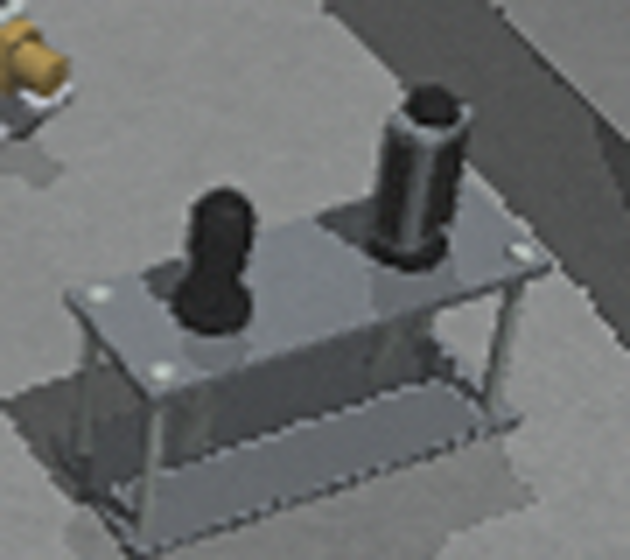

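View pics/t1.png

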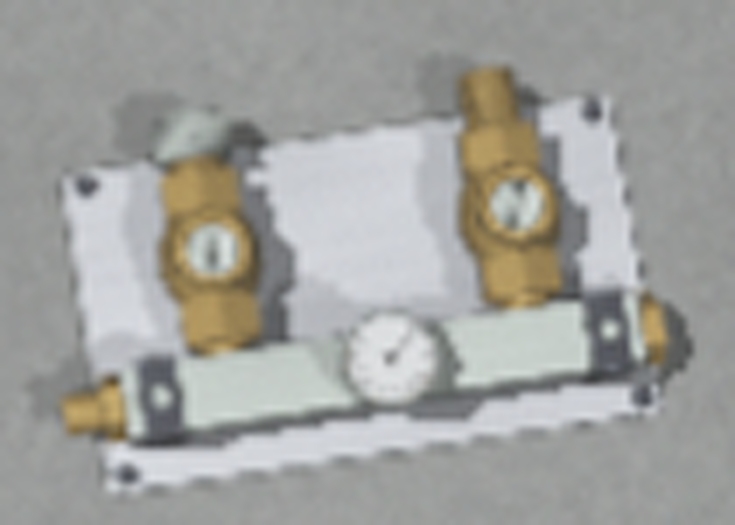

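View pics/t2.png

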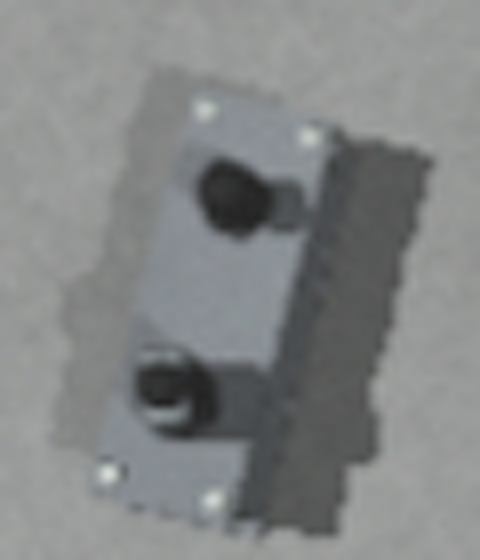

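```bash
python3 - <<'E'
from h import *
import pickle
s=pickle.load(open('scene0.pkl','rb'));t=pickle.load(open('top0.pkl','rb'))
def crop(c,x,y,w=24,k=16):
    im=c['pixels'][y:y+w,x:x+w]; im=cv2.resize(im,None,fx=k,fy=k,interpolation=cv2.INTER_CUBIC)
    for i in range(0,w,4):
        cv2.putText(im,str(x+i),(i*k+k//2-8,10),0,.35,(255,0,0),1); cv2.putText(im,str(y+i),(0,i*k+k//2+4),0,.35,(255,0,0),1)
        cv2.line(im,(i*k+k//2,12),(i*k+k//2,16),(255,0,0),1)
        cv2.line(im,(24,i*k+k//2),(28,i*k+k//2),(255,0,0),1)
    return im
a=np.hstack([crop(t,372,197),crop(t,328,203)]);save('c1.png',a)
a=np.hstack([crop(s,274,166),crop(s,306,183)]);save('c2.png',a)
a=np.hstack([crop(t,246,223),crop(t,253,197)]);save('c3.png',a)
a=np.hstack([crop(s,392,205,28,14),crop(s,362,218,28,14)]);save('c4.png',a)
# depth
for c,n in((s,'s'),(t,'t')):
    P=pts(c)
    m=(P[...,2]>0.078)&(P[...,2]<0.09)&(P[...,0]>0.4)&(P[...,0]<0.9)&(abs(P[...,1])<0.4)
    nn,l,st,ce=cv2.connectedComponentsWithStats(m.astype(np.uint8))
    for i in range(1,nn):
        if st[i,4]>8: print(n,st[i],ce[i],P[l==i].mean(0))
E
```

```text
s [280 175  11   7  62] [285.14516129 177.72580645] [ 0.55047008 -0.23784362  0.08189563]
s [309 178  14   4  19] [315.78947368 179.73684211] [ 0.47295546 -0.15073374  0.08664628]
s [313 192  12   9  71] [318.23943662 195.67605634] [ 0.52450191 -0.06963098  0.08207286]
t [378 204  11  10  65] [383.16923077 208.53846154] [ 0.54781949 -0.234955    0.08414329]
t [335 210  10  11  66] [339.24242424 215.12121212] [ 0.52135787 -0.06562538  0.08376439]
```

View pics/c1.png

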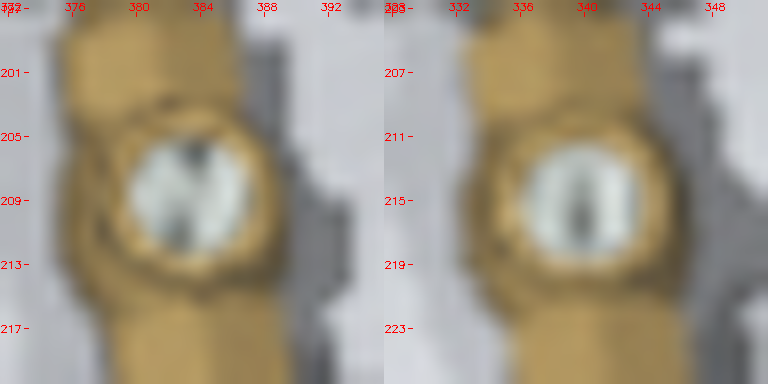

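View pics/c2.png

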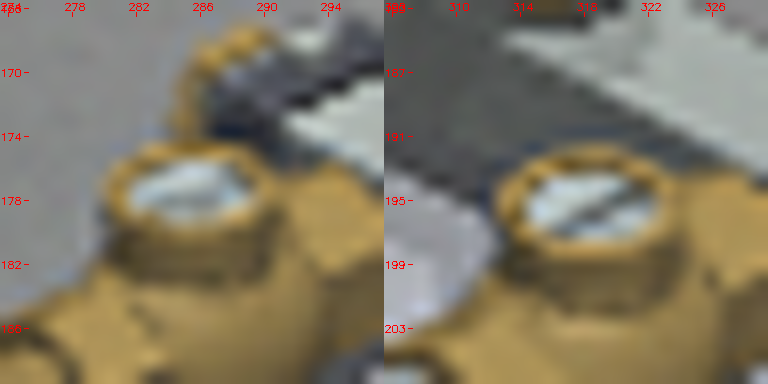

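View pics/c3.png

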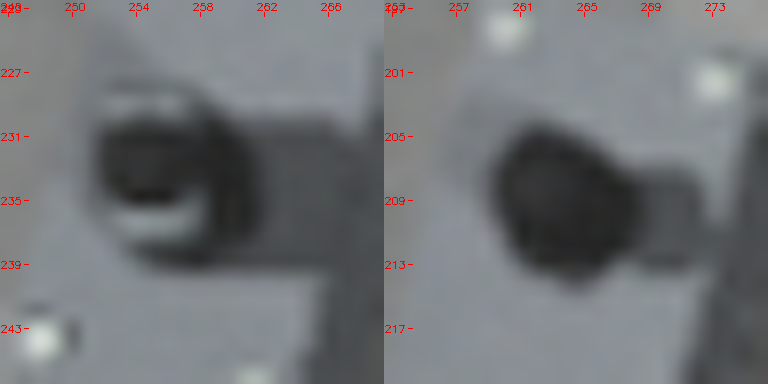

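View pics/c4.png

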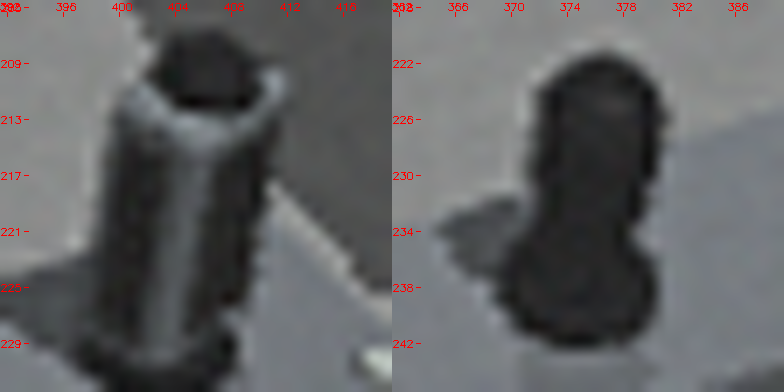

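```bash
python3 - <<'E'
from h import *
import pickle
s=pickle.load(open('scene0.pkl','rb'));t=pickle.load(open('top0.pkl','rb'))
print('top open,cap',plane(t,[383.2,339.7],[208.6,215.],.082))
print('scn open,cap',plane(s,[285.2,317.9],[177.4,195.2],.0845))
# rack screws
print('top screws',plane(t,[248,261.3,260,273],[244,247,198.3,201.5],.095))
for c,n in((s,'s'),(t,'t')):
    P=pts(c); 
    m=(P[...,0]>.4)&(P[...,0]<.7)&(P[...,1]>.05)&(P[...,1]<.4)
    h=P[m]
    pl=h[(h[:,2]>.085)&(h[:,2]<.103)]; print(n,'plate',len(pl),pl.mean(0),np.median(pl[:,2]))
    r=cv2.minAreaRect(pl[:,:2].astype(np.float32)); print(r)
    hi=m&(P[...,2]>.105)
    nn,l,st,ce=cv2.connectedComponentsWithStats(hi.astype(np.uint8))
    for i in range(1,nn):
        if st[i,4]>8:
            q=P[l==i]; print(st[i],ce[i],q.min(0),q.max(0),q.mean(0)); 
            for a in np.arange(.1,.19,.02):
                w=q[(q[:,2]>a)&(q[:,2]<a+.02)]
                if len(w)>3: print('   z',a,len(w),w.min(0)[:2],w.max(0)[:2])
E
```

```text
top open,cap [[ 0.54790786 -0.23534642  0.082     ]
 [ 0.52207343 -0.06744606  0.082     ]]
scn open,cap [[ 0.55128556 -0.23600806  0.0845    ]
 [ 0.52585937 -0.06981338  0.0845    ]]
top screws [[0.40701957 0.28035283 0.095     ]
 [0.39613993 0.22943161 0.095     ]
 [0.58322783 0.24002958 0.095     ]
 [0.57102347 0.18945327 0.095     ]]
s plate 928 [0.50560741 0.23504801 0.09452912] 0.09428551200190588
((0.4924033582210541, 0.23124133050441742), (0.0749562531709671, 0.20112702250480652), 76.880859375)
[397 207  16  24 255] [404.48627451 218.6745098 ] [0.4259477  0.23040926 0.10519404] [0.46590191 0.25700706 0.17690671] [0.45293777 0.24803762 0.1452879 ]
   z 0.1 40 [0.43171887 0.23237895] [0.46358774 0.25700706]
   z 0.12000000000000001 65 [0.4259477  0.23166625] [0.46590191 0.25666074]
   z 0.14 67 [0.42722374 0.23040926] [0.46456785 0.25652359]
   z 0.16000000000000003 83 [0.4279783 0.2315725] [0.46415651 0.25524695]
[371 222  10  17 130] [375.66923077 229.58461538] [0.53355141 0.20940705 0.1057675 ] [0.55447248 0.23293786 0.15577563] [0.54586233 0.22410311 0.1359925 ]
   z 0.1 25
[... 513 characters left out ...]
6]
   z 0.1 10 [0.52769205 0.20597158] [0.55148271 0.22097415]
   z 0.12000000000000001 4 [0.5275585  0.21021717] [0.54376763 0.21763645]
   z 0.14 33 [0.52583876 0.21228256] [0.54823119 0.23157942]
[253 228  10  12  87] [256.54022989 233.1954023 ] [0.42469726 0.22627097 0.10874568] [0.46096042 0.25362679 0.18504163] [0.44146203 0.23927101 0.16262581]
   z 0.1 4 [0.42471669 0.22627097] [0.44404399 0.24799462]
   z 0.12000000000000001 9 [0.4262719  0.22966438] [0.45700456 0.233273  ]
   z 0.14 11 [0.42469726 0.23065341] [0.46096042 0.25362679]
   z 0.16000000000000003 53 [0.42631569 0.2294816 ] [0.46028698 0.25179192]
   z 0.18000000000000002 10 [0.43640074 0.23489663] [0.45125047 0.24965877]
```

```bash
python3 - <<'E'
from h import *
import pickle
s=pickle.load(open('scene0.pkl','rb'));t=pickle.load(open('top0.pkl','rb'))
rows=[]
for c,off in((t,{'o':(.5479,-.2353),'c':(.5221,-.0674)}),(s,{'o':(.5513,-.2360),'c':(.5259,-.0698)})):
    out=[]
    for k in 'oc':
        x0,y0=off[k]; n=380; sc=.05/n
        # image: right = -y, up = +x
        j,i=np.meshgrid(np.arange(n),np.arange(n))
        W=np.stack([x0+(n/2-i)*sc,y0-(j-n/2)*sc,np.full(i.shape,.082)],-1)
        uv=proj(c,W).astype(np.float32)
        im=cv2.remap(c['pixels'],uv[...,0],uv[...,1],cv2.INTER_CUBIC)
        cv2.circle(im,(n//2,n//2),int(.014/sc),(255,0,0),1)
        for a in range(0,60,10):
            th=np.radians(8.7-a); d=np.array([np.cos(th),np.sin(th)])
            p=(int(n/2-d[1]*.021/sc),int(n/2-d[0]*.021/sc)); cv2.circle(im,p,2,(255,0,0),-1)
            p=(int(n/2+d[1]*.021/sc),int(n/2+d[0]*.021/sc)); cv2.circle(im,p,2,(255,0,0),-1)
        out.append(im)
    rows.append(np.hstack(out))
save('r1.png',rows[0]);save('r2.png',rows[1])
P=pts(s); q=P[205:233,395:415].reshape(-1,3); q=q[(q[:,2]>.112)&(q[:,2]<.165)&(q[:,0]>.42)&(q[:,0]<.47)&(q[:,1]<.27)]
m=(q[:,1]>.249)&(q[:,0]<.457); print(m.sum(),np.polyfit(q[m,0],q[m,1],1), q[m].mean(0))
m=(q[:,0]>.457); print(m.sum(),np.polyfit(q[m,1],q[m,0],1), q[m].mean(0))
n=380;im=np.full((n,n,3),255,np.uint8)
for p in q: cv2.circle(im,(int(190-(p[1]-.243)/.05*n),int(190-(p[0]-.445)/.05*n)),2,(0,0,0),-1)
save('q.png',im)
E
```

```text
77 [0.08602606 0.21587132] [0.44393981 0.25406171 0.14039839]
99 [-0.11030166  0.48847571] [0.46141545 0.24532953 0.13860913]
```

View pics/r1.png

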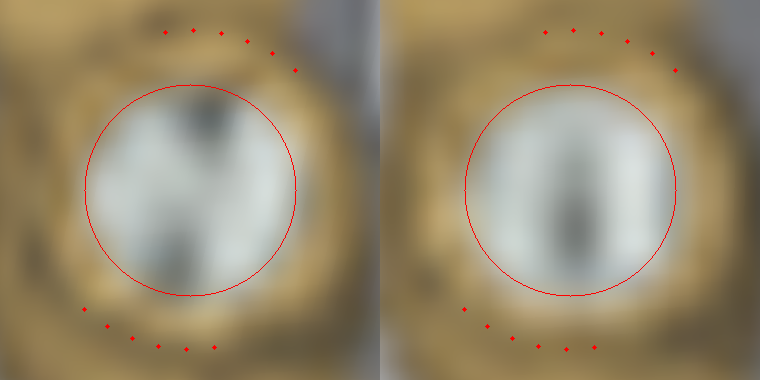

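View pics/r2.png

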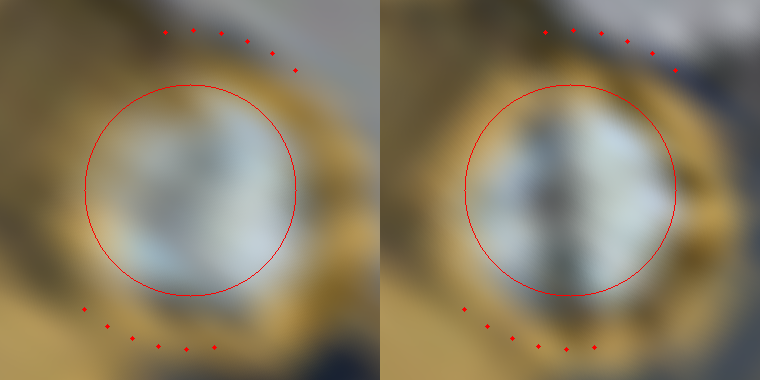

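View pics/q.png

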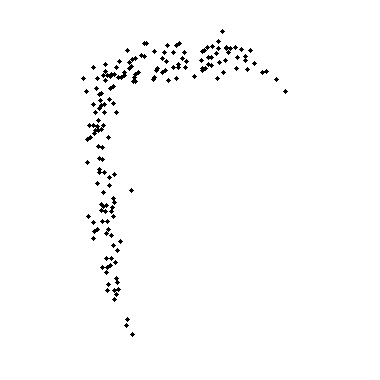

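```bash
python3 - <<'E'
from h import *
import pickle
s=pickle.load(open('scene0.pkl','rb'));t=pickle.load(open('top0.pkl','rb'))
np.set_printoptions(linewidth=200,precision=1,suppress=True)
print(t['pixels'][203:215,377:391].sum(2)//3)
print(s['pixels'][174:182,278:294].sum(2)//3)
print((1000*pts(t)[203:215,377:391,2]).astype(int))
print((1000*pts(s)[174:182,278:294,2]).astype(int))
E
```

```text
[[135 142 141 129 122 101 113 120 112 107 115 117 118 183]
 [114 123 123 112 119 128 139 143 129 110 101 113 121 183]
 [ 98 111 119 130 123 125 132 119 121 138 113 100 113 182]
 [102 105 129 127 157 168 128 102 169 165 144 109 110 145]
 [106  99 128 141 181 196 161 137 193 199 167 115  98 112]
 [109 110 122 174 193 195 188 171 197 211 161 121 101 111]
 [106 115 123 185 200 183 177 186 203 210 149 121 101 109]
 [107 101 136 164 188 166 151 189 207 192 149 124  95 107]
 [111  89 127 143 169 142 125 187 205 167 149 122  85 108]
 [110 102 107 141 155 127 129 170 165 151 134 100  80 110]
 [106 114 110 109 113 133 148 157 128 110 100  86  79 109]
 [ 98 115 119 113 106 105 107 111  98  86  84  80  90 113]]
[[136 138 137 138 135 138 115  95  83  53  41  43  48  70 119 171]
 [134 134 135 135 131 141 125 104 105 124 118  92  56  60  79  84]
 [136 138 133 135 105 100 136 183 190 165 113 111  95  76  84  84]
 [137 137 134 113 146 180 194 192 181 161 138  99 125 114 113 129]
 [136 139 119 121 172 163 140 141 134 144 179 157 124 113 132 135]
 [137 141  91  95 128 117 147 161 146 153 159 131  87  8
[... 731 characters left out ...]
[  69   73   91   85   79   83   84   89   77   87   77   66   54   12]
 [  57   70   76   87   89   81   77   83   78   83   79   64   56    6]
 [  60   71   68   70   81   80   88   90   91   67   67   69   51   12]
 [  55   64   63   68   71   71   76   68   65   71   63   61    4    9]]
[[-1 -1  1 -2 -1 -3 42 46 49 54 55 60 58 61 64 65]
 [-4  2  0 -2 83 84 81 84 81 83 87 82 54 54 58 63]
 [ 0 -1 -1 82 84 79 82 79 81 80 80 82 83 52 53 64]
 [-1 -2 83 83 81 80 79 82 81 80 79 82 84 64 66 68]
 [ 2  1 81 82 79 79 80 77 80 82 80 83 82 68 63 66]
 [ 1 -1 80 83 83 82 79 83 78 82 82 82 80 65 64 64]
 [-4  0 72 82 79 83 82 84 82 81 81 79 76 68 61 62]
 [-3  1 70 74 75 81 76 79 76 79 77 73 68 64 62 60]]
```

```bash
python3 - <<'E'
from h import *
import pickle
s=pickle.load(open('scene0.pkl','rb'))
c=np.array([.5513,-.2360,.082])
for a in(0,-6,-12,-18,-25,-30):
    d=.014*np.array([np.cos(np.radians(a)),np.sin(np.radians(a)),0]); print(a,proj(s,c-d),proj(s,c+d))
o=bot.get_obs(); r=R.from_quat(np.roll(o['tool_rot'],-1)); print(r.as_matrix())
E
```

```text
0 [288.34783906 176.75178668] [282.08711414 179.20339693]
-6 [288.54968693 176.92251902] [281.88802953 179.02940672]
-12 [288.715629   177.10495373] [281.72602567 178.84404151]
-18 [288.84378448 177.29714006] [281.60281123 178.64938011]
-25 [288.94358518 177.53092244] [281.50975242 178.41342873]
-30 [288.98121917 177.70241541] [281.47736893 178.24092891]
[[-8.91237692e-01  4.53536045e-01 -6.58027684e-04]
 [ 4.53536503e-01  8.91236297e-01 -1.58201864e-03]
 [-1.31044320e-04 -1.70839421e-03 -9.99998532e-01]]
```

```bash
cat >> h.py <<'E'
def go(p,yaw,o=None):
    """p target TCP, yaw of tool y deg, tool pointing straight down"""
    o=o or bot.get_obs(); r=R.from_quat(np.roll(o['tool_rot'],-1))
    a=np.radians(yaw); y=np.array([np.cos(a),np.sin(a),0]); z=np.array([0,0,-1.]); x=np.cross(y,z)
    T=R.from_matrix(np.stack([x,y,z],1))
    sh=r.inv().apply(np.array(p)-o['eef_pos'])/.4; tu=(r.inv()*T).as_rotvec()/(2*np.pi)
    print('shift',np.round(sh,4).tolist(),'turn',np.round(tu,4).tolist(),'mm',np.linalg.norm(sh)*400,'deg',np.linalg.norm(tu)*360)
def st():
    o=bot.get_obs(); m=R.from_quat(np.roll(o['tool_rot'],-1)).as_matrix()
    print('t',round(o['t'],2),'pos',np.round(o['eef_pos'],4),'yaw',np.degrees(np.arctan2(m[1,1],m[0,1])).round(2),'tilt',np.round(m[:2,2],4),'F',np.round(o['contact_force'],2),'M',np.round(o['torque'],3),'w',round(o['gripper_width'],3),'q7',o['q'][6].round(2))
E
python3 -c "
from h import *
st();go([.442,.243,.23],95.5)"
```

```text
t 0.1 pos [0.3059 0.601  0.1951] yaw 63.03 tilt [-0.0007 -0.0016] F [-0.16  0.78 -0.3 ] M [0.024 0.001 0.054] w 0.997 q7 -0.08
shift [-0.7092, -0.6436, -0.0861] turn [-0.0003, -0.0001, -0.0902] mm 384.61814322284147 deg 32.47096083272015
```

Request:
{"method": "play_rows", "body": {
  "motion": [
    [[-0.709,-0.6436,-0.0861],[0,0,-0.0902]],
    [[-0.709,-0.6436,-0.0861],[0,0,-0.0902]],
    [[-0.709,-0.6436,-0.0861],[0,0,-0.0902]],
    [[-0.709,-0.6436,-0.0861],[0,0,-0.0902]],
    [[-0.709,-0.6436,-0.0861],[0,0,-0.0902]],
    [[-0.709,-0.6436,-0.0861],[0,0,-0.0902]],
    [[-0.709,-0.6436,-0.0861],[0,0,-0.0902]],
    [[-0.709,-0.6436,-0.0861],[0,0,-0.0902]]
  ],
  "fingers": 85
}}

```text
t: 0.9
eef_pos: [0.4428, 0.2391, 0.2302]
tool_rot: [-0.0, -0.046, 0.999, -0.001]
contact_force: [0.4, -0.1, 0.2]
gripper_width: 0.995
```

```bash
python3 - <<'E'
from h import *
st();go([.442,.243,.23],95.5);go([.442,.243,.122],95.5)
c=cam('scene');save('a1.png',c['pixels'],(330,130,450,240),6)
o=bot.get_obs();print(proj(c,np.array([o['eef_pos']])))
E
```

```text
t 0.9 pos [0.4428 0.2391 0.2302] yaw 95.3 tilt [-0.0005 -0.0024] F [ 0.43 -0.15  0.21] M [ 0.011 -0.004 -0.023] w 0.995 q7 1.05
shift [0.0012, 0.0099, 0.0004] turn [-0.0004, -0.0001, -0.0005] mm 3.9870425315361486 deg 0.23924964462829446
shift [0.001, 0.0105, 0.2704] turn [-0.0004, -0.0001, -0.0005] mm 108.236996774605 deg 0.23924964462829446
[[406.80540505 191.44469287]]
```

View pics/a1.png

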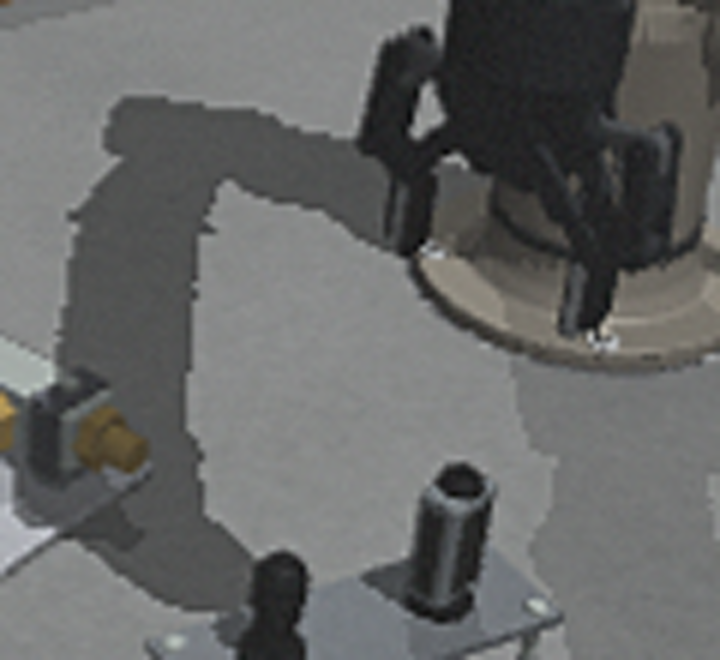

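```bash
python3 - <<'E'
from h import *
import pickle
c=pickle.load(open('scene0.pkl','rb'))
for z in(.23,.243,.26): print(z,proj(c,np.array([[.4428,.2391,z],[.4389,.2391+.0425,z],[.4467,.2391-.0425,z]])))
print(proj(c,np.array([[.442,.243,.177],[.442,.243,.095]])))
E
```

```text
0.23 [[408.82333628 192.17230565]
 [421.7292798  198.63554579]
 [396.5251565  186.01726973]]
0.243 [[409.52778432 188.31767811]
 [422.55373271 194.73500276]
 [397.11996601 182.2089864 ]]
0.26 [[410.46478304 183.18678898]
 [423.65084526 189.54056658]
 [397.9107921  177.14204967]]
[[407.27425342 207.83547195]
 [403.23255657 229.52692056]]
```

```bash
python3 - <<'E'
from h import *
st()
c=cam('scene');P=pts(c);save('a2.png',c['pixels'],(330,130,450,240),6)
w=P[150:200,390:440].reshape(-1,3); w=w[(w[:,2]>.2)&(abs(w[:,0]-.4428)<.06)&(abs(w[:,1]-.24)<.1)]
i=np.argsort(w[:,2])[:25]; print(w[i].round(3)); st()
E
```

```text
t 0.95 pos [0.4452 0.2337 0.2306] yaw 94.94 tilt [ 0.0007 -0.0046] F [ 1.16 -5.44  0.56] M [-0.288 -0.065 -0.018] w 1.0 q7 1.06
[[0.447 0.282 0.278]
 [0.442 0.19  0.279]
 [0.451 0.19  0.279]
 [0.456 0.191 0.281]
 [0.447 0.19  0.281]
 [0.453 0.283 0.281]
 [0.45  0.189 0.281]
 [0.445 0.283 0.281]
 [0.461 0.188 0.281]
 [0.443 0.189 0.282]
 [0.451 0.281 0.282]
 [0.453 0.279 0.282]
 [0.45  0.283 0.283]
 [0.461 0.191 0.283]
 [0.461 0.187 0.284]
 [0.448 0.19  0.284]
 [0.46  0.19  0.285]
 [0.443 0.189 0.285]
 [0.454 0.279 0.286]
 [0.45  0.283 0.286]
 [0.451 0.277 0.286]
 [0.458 0.18  0.286]
 [0.459 0.193 0.286]
 [0.443 0.192 0.286]
 [0.453 0.282 0.286]]
t 1.0 pos [0.4441 0.2371 0.2303] yaw 94.98 tilt [ 0.0003 -0.0033] F [-0.52 -0.49  0.39] M [0.059 0.029 0.027] w 0.998 q7 1.05
```

View pics/a2.png

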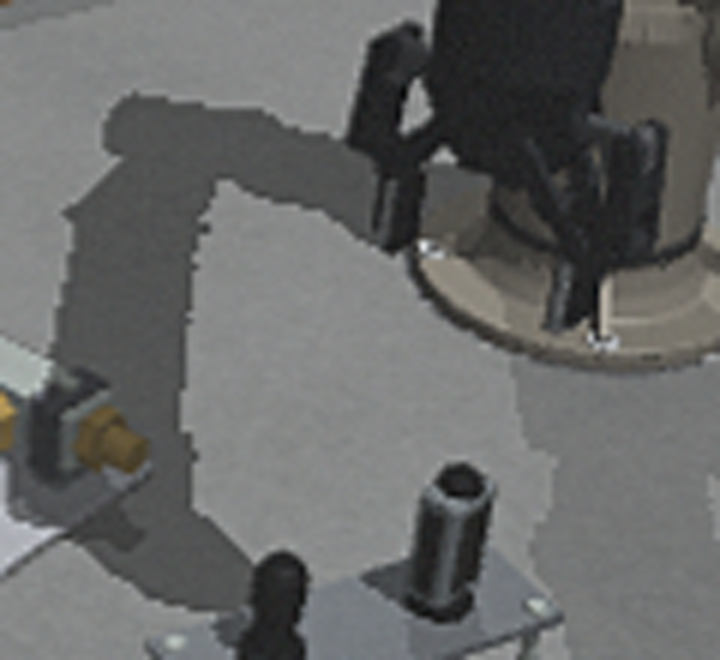

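```bash
python3 - <<'E'
from h import *
st();go([.442,.243,.15],95.5)
E
```

```text
t 1.0 pos [0.4441 0.2371 0.2303] yaw 94.98 tilt [ 0.0003 -0.0033] F [-0.52 -0.49  0.39] M [0.059 0.029 0.027] w 0.998 q7 1.05
shift [0.0041, 0.0158, 0.2008] turn [-0.0005, 0.0, -0.0015] mm 80.58792680371289 deg 0.5550521503541785
```

Request:
{"method": "play_rows", "body": {
  "motion": [
    [[0.004,0.0158,0.07],[0,0,-0.0015]],
    [[0.004,0.0158,0.14],[0,0,-0.0015]],
    [[0.004,0.0158,0.2],[0,0,-0.0015]],
    [[0.004,0.0158,0.2],[0,0,-0.0015]],
    [[0.004,0.0158,0.2],[0,0,-0.0015]]
  ]
}}

```text
t: 1.5
eef_pos: [0.4417, 0.2435, 0.1504]
tool_rot: [-0.0, -0.049, 0.999, -0.002]
contact_force: [-0.2, 0.5, 0.6]
gripper_width: 0.996
```

```bash
python3 - <<'E'
from h import *
st()
c=cam('scene');save('a3.png',c['pixels'],(360,150,460,240),7)
t=cam('top');save('a4.png',t['pixels'],(220,180,320,260),7)
st();P=pts(c);D=P[...,2]
print(proj(c,np.array([.442,.243,.163])))
np.set_printoptions(linewidth=220)
print((D[185:225:2,385:440:2]*1000).astype(int))
E
```

```text
t 1.5 pos [0.4417 0.2435 0.1504] yaw 95.56 tilt [-0.0005 -0.0036] F [-0.19  0.49  0.56] M [ 0.057 -0.015 -0.014] w 0.996 q7 1.05
t 1.6 pos [0.4427 0.2439 0.1516] yaw 95.54 tilt [ 0.0019 -0.002 ] F [-0.43  0.19  1.4 ] M [ 0.044  0.009 -0.013] w 0.996 q7 1.05
[406.55855142 211.68218495]
[[  1   1   0   0 233 235 233 232   1   0  -3   0 261 264 263 271 274 276 274 264 265 802 288 291 293 291 287  12]
 [  0   1   0  -2 225 234 230 224   0   0  -1   0  -2   0 261 264 271 272  10 259 267 263 282 285 288 280 280  13]
 [ -3  -1   0   0 221 226 223 217   0   0  -1   2   0  -1  -1  -1 263 268 267 264 262 259 277 279 283 277 272   8]
 [  4  -1  -1   0 217 219 215   0  -1  -1   0  -2   1   1  -1   3 259 261 265 260 252 254 271 273 277 272 267  -2]
 [ -1  -1   0  -5 210 212 205  -1  -3   0   0   0   0  -1   1   0   0 254 253 256 246 247 265 268 270 258 260  -4]
 [ -3   0  -1   0 202 203 200  -1   0  -1  -1   0   2  -1   0   2  -3   0 247 251 253 250 260 261 262 253 253  -1]
 [  0   2  -1   0  -1   0  -1   0   0   0  -2   4  -3   0  -3  -1   0   1  -1 246 248 248 254 257 257 249   1   0]
 [  0   0
[... 786 characters left out ...]
   0  -1]
 [  2  -3  -1  -2   0   0  -2  -5 164 166 166 169 164 161  -1   2   0   0   1   1  -1  -3   0   0   0  -1   0  -2]
 [  2  -1  -1   4   0   1  -1 152 158 162 165 165 159 150  -3  -3   0  -1  -1   0  -1  -2   0   0   0  -1   0   0]
 [  0   1  -3  -2   2   0  -1 146 153 153 157 155 148 141   1   0   0   0   0  -2  -6  -1   2  -2  -1   0   0  -1]
 [  0   0   1   0   4  -1   0 141 148 149 151 147 144  -3   0  -3  -2  -2   0   0   1  -1   0   0   2  -3  -1   1]
 [802   0  -3  -2   0   0   0 132 138 139 142 139 130  95   0  -3  -3   0   0  -1   0   0   2   1  -2   1  -1  -1]
 [  0   0   0   0  -2   0  95 128 132 133 134 130 123  94  93   0  -1   0   0   0   2  -3  -1  -1   0  -1   0   0]]
```

View pics/a3.png

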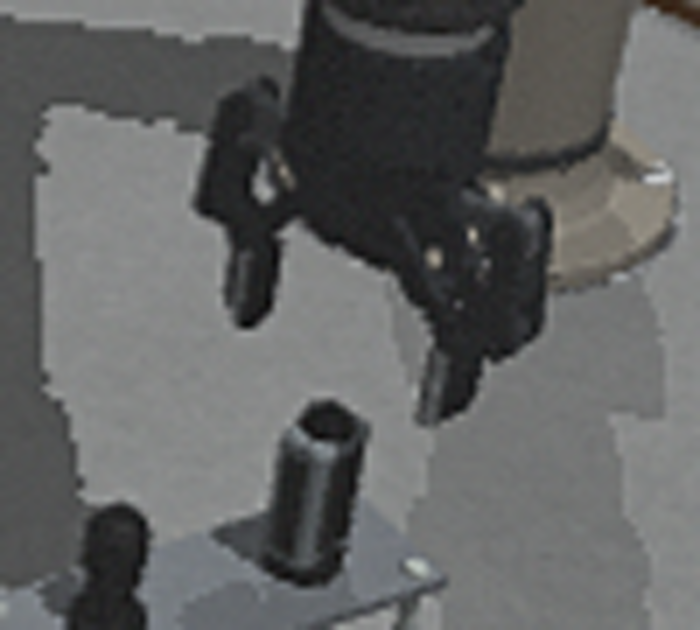

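View pics/a4.png

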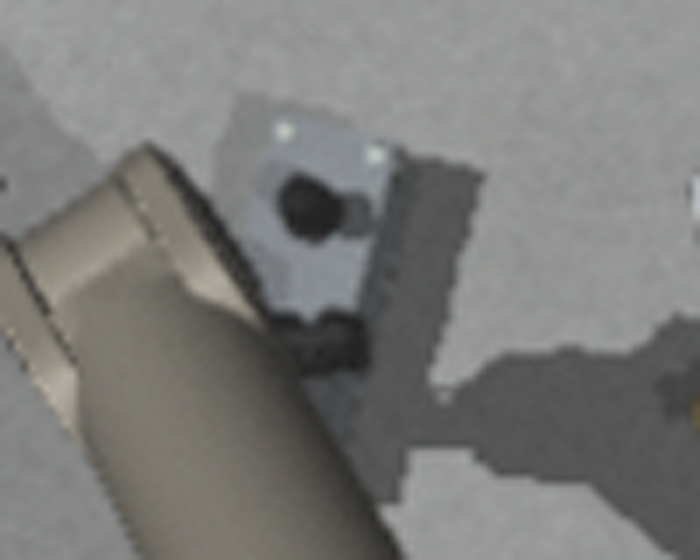

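```bash
python3 - <<'E'
from h import *
import pickle
c=pickle.load(open('scene0.pkl','rb'))
for z in (.163,.2): print(plane(c,[395,421.4,408.2],[195.7,209.3,202.5],z))
st();go([.442,.243,.105],95.5)
E
```

```text
[[0.40801601 0.16679722 0.163     ]
 [0.39858183 0.26205743 0.163     ]
 [0.40318837 0.21562344 0.163     ]]
[[0.4513498  0.20013744 0.2       ]
 [0.44246149 0.28988585 0.2       ]
 [0.44680149 0.24613856 0.2       ]]
t 1.6 pos [0.4427 0.2439 0.1516] yaw 95.54 tilt [ 0.0019 -0.002 ] F [-0.43  0.19  1.4 ] M [ 0.044  0.009 -0.013] w 0.996 q7 1.05
shift [0.0021, -0.0019, 0.1164] turn [-0.0003, 0.0003, 0.0001] mm 46.58296824952884 deg 0.1629048090418128
```

Request:
{"method": "play_rows", "body": {
  "motion": [
    [[0,0,0.06],[0,0,0]],
    [[0,0,0.116],[0,0,0]],
    [[0,0,0.116],[0,0,0]],
    [[0,0,0.116],[0,0,0]]
  ]
}}

```text
t: 2.0
eef_pos: [0.4433, 0.2442, 0.1063]
tool_rot: [0.001, -0.048, 0.999, -0.001]
contact_force: [0.5, -0.1, -0.6]
gripper_width: 0.994
```

```bash
python3 - <<'E'
from h import *
st()
c=cam('scene');save('a5.png',c['pixels'],(360,150,460,240),7)
st();P=pts(c);D=P[...,2]
go([.442,.243,.082],95.5)
E
```

```text
t 2.0 pos [0.4433 0.2442 0.1063] yaw 95.54 tilt [ 0.0027 -0.0014] F [ 0.48 -0.11 -0.56] M [ 0.038  0.009 -0.044] w 0.994 q7 1.05
t 2.05 pos [0.4437 0.2445 0.1067] yaw 95.54 tilt [ 0.0037 -0.0007] F [-0.25 -0.22 -0.45] M [-0.025 -0.027  0.02 ] w 0.995 q7 1.05
shift [0.0049, -0.0032, 0.0617] turn [-0.0002, 0.0006, 0.0001] mm 24.77546967986486 deg 0.21847846280155964
```

View pics/a5.png

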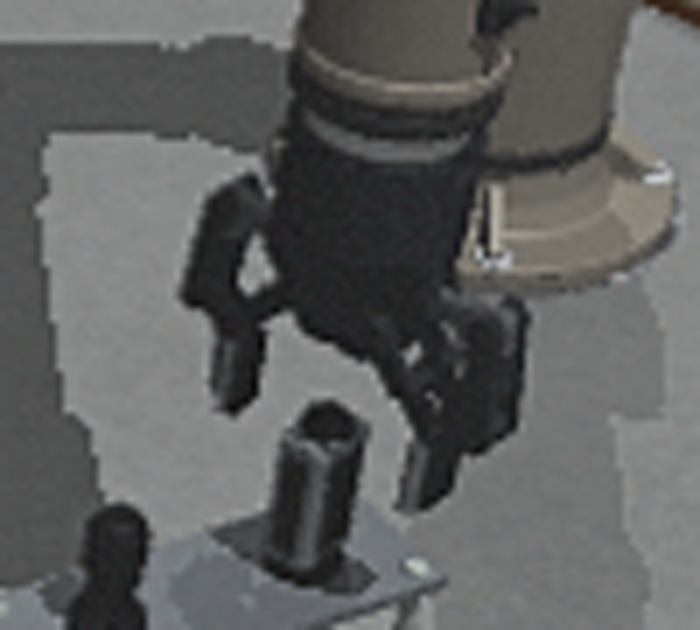

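Request:
{"method": "play_rows", "body": {
  "motion": [
    [[0.004,-0.003,0.03],[0,0,0]],
    [[0.004,-0.003,0.059],[0,0,0]],
    [[0.004,-0.003,0.059],[0,0,0]],
    [[0.004,-0.003,0.059],[0,0,0]]
  ]
}}

```text
t: 2.45
eef_pos: [0.442, 0.2429, 0.0826]
tool_rot: [0.001, -0.048, 0.999, -0.001]
contact_force: [-0.2, -0.1, 0.9]
gripper_width: 0.994
```

```bash
python3 - <<'E'
from h import *
st()
c=cam('scene');save('a6.png',c['pixels'],(360,150,460,240),7)
st()
for z in (.11,.12,.13,.14): print(plane(c,[400],[230],z))
E
```

```text
t 2.45 pos [0.442  0.2429 0.0826] yaw 95.54 tilt [ 0.0028 -0.0014] F [-0.17 -0.15  0.94] M [-0.032  0.02  -0.059] w 0.994 q7 1.06
t 2.5 pos [0.4423 0.2431 0.083 ] yaw 95.54 tilt [ 0.0034 -0.0009] F [ 0.31 -0.37  0.1 ] M [ 0.029 -0.012 -0.028] w 0.993 q7 1.06
[[0.46636747 0.24919275 0.11      ]]
[[0.47634025 0.25632408 0.12      ]]
[[0.48631303 0.2634554  0.13      ]]
[[0.49628582 0.27058672 0.14      ]]
```

View pics/a6.png

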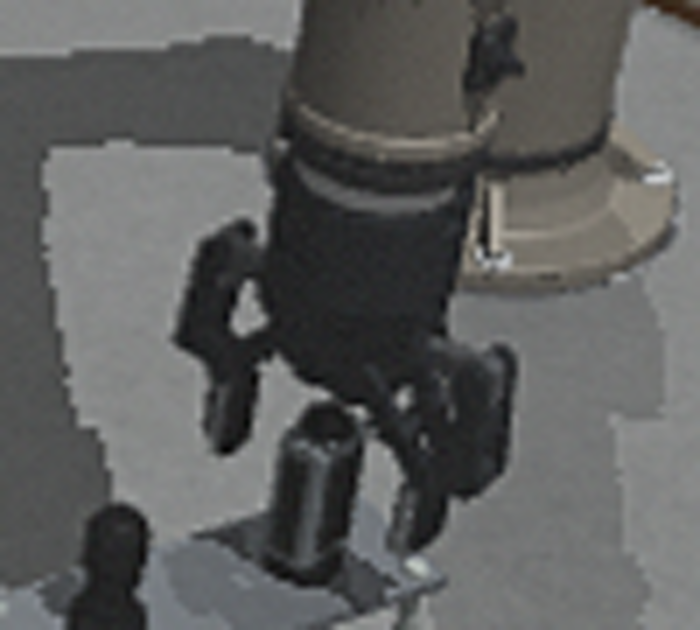

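Request:
{"method": "play_rows", "body": {
  "motion": [
    [[0,0,0],[0,0,0]],
    [[0,0,0],[0,0,0]],
    [[0,0,0],[0,0,0]],
    [[0,0,0],[0,0,0]],
    [[0,0,0],[0,0,0]],
    [[0,0,0],[0,0,0]],
    [[0,0,0],[0,0,0]],
    [[0,0,0],[0,0,0]]
  ],
  "fingers": 5,
  "grip_force": 80
}}

```text
t: 3.3
eef_pos: [0.4424, 0.2432, 0.0832]
tool_rot: [0.002, -0.048, 0.999, -0.0]
contact_force: [-0.6, -0.8, 5.5]
gripper_width: 0.269
```

```bash
python3 - <<'E'
from h import *
st()
c=cam('scene');save('a7.png',c['pixels'],(360,150,460,240),7)
st()
E
```

```text
t 3.3 pos [0.4424 0.2432 0.0832] yaw 95.53 tilt [ 0.0036 -0.0007] F [-0.55 -0.8   5.52] M [-0.11   0.279  0.003] w 0.269 q7 1.06
t 3.35 pos [0.4424 0.2431 0.0832] yaw 95.53 tilt [ 0.0036 -0.0008] F [-1.32 -0.54  5.88] M [-0.176  0.309 -0.032] w 0.274 q7 1.06
```

View pics/a7.png

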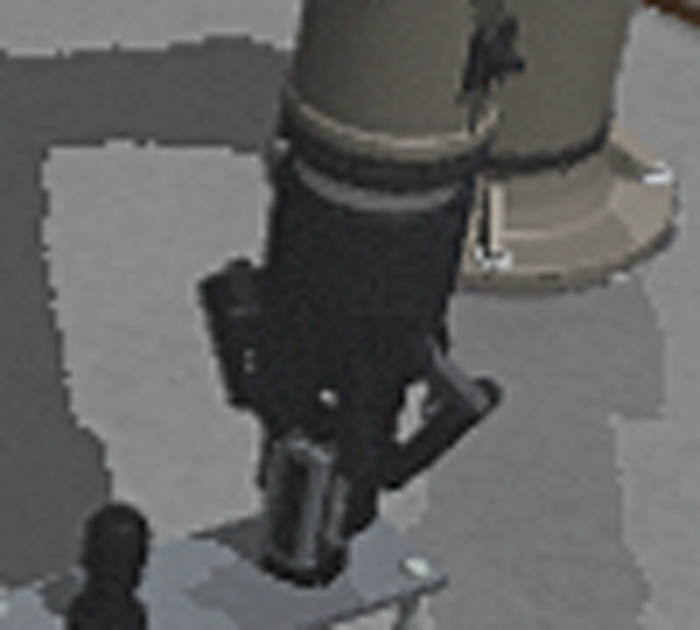

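Request:
{"method": "play_rows", "body": {
  "motion": [
    [[0,0,-0.02],[0,0,0]],
    [[0,0,-0.07],[0,0,0]],
    [[0,0,-0.14],[0,0,0]],
    [[0,0,-0.21],[0,0,0]],
    [[0,0,-0.28],[0,0,0]],
    [[0,0,-0.28],[0,0,0]],
    [[0,0,-0.28],[0,0,0]]
  ]
}}

```text
t: 4.05
eef_pos: [0.4419, 0.2432, 0.1953]
tool_rot: [0.002, -0.048, 0.999, -0.0]
contact_force: [-0.6, 0.1, -2.5]
gripper_width: 0.271
```

```bash
python3 - <<'E'
from h import *
st();
c=cam('scene');save('a8.png',c['pixels'],(340,130,460,240),6)
go([.5495,-.2357,.195],78)
E
```

```text
t 4.05 pos [0.4419 0.2432 0.1953] yaw 95.54 tilt [ 0.0041 -0.0004] F [-0.56  0.05 -2.49] M [ 0.022  0.037 -0.049] w 0.271 q7 1.05
shift [-0.1538, -1.2167, 0.0009] turn [-0.0002, 0.0004, 0.0487] mm 490.5533925071462 deg 17.540239915033375
```

View pics/a8.png

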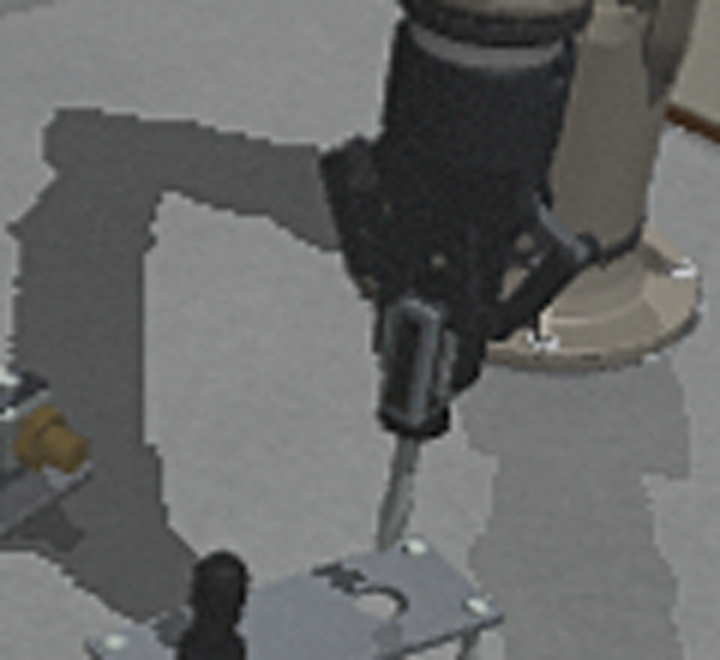

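Request:
{"method": "play_rows", "body": {
  "motion": [
    [[-0.01,-0.08,0],[0,0,0.005]],
    [[-0.026,-0.2,0],[0,0,0.01]],
    [[-0.04,-0.32,0],[0,0,0.017]],
    [[-0.056,-0.44,0],[0,0,0.02]],
    [[-0.07,-0.56,0],[0,0,0.025]],
    [[-0.086,-0.68,0],[0,0,0.03]],
    [[-0.1,-0.8,0],[0,0,0.035]],
    [[-0.116,-0.92,0],[0,0,0.04]]
  ]
}}

```text
t: 4.9
eef_pos: [0.5219, -0.1208, 0.1935]
tool_rot: [-0.0, 0.078, 0.997, -0.001]
contact_force: [1.2, 0.9, -2.4]
gripper_width: 0.273
```

```bash
python3 - <<'E'
from h import *
st()
go([.5495,-.2357,.195],78)
E
```

```text
t 4.9 pos [ 0.5219 -0.1208  0.1935] yaw 81.08 tilt [-0.0005 -0.0015] F [ 1.17  0.9  -2.44] M [-0.004 -0.126  0.022] w 0.273 q7 1.62
shift [-0.1128, -0.2731, -0.0034] turn [-0.0003, -0.0, 0.0085] mm 118.20550760985802 deg 3.0781837214155634
```

Request:
{"method": "play_rows", "body": {
  "motion": [
    [[-0.04,-0.1,-0.003],[0,0,0.003]],
    [[-0.08,-0.19,-0.003],[0,0,0.006]],
    [[-0.105,-0.25,-0.003],[0,0,0.0085]],
    [[-0.113,-0.273,-0.003],[0,0,0.0085]],
    [[-0.113,-0.273,-0.003],[0,0,0.0085]],
    [[-0.113,-0.273,-0.003],[0,0,0.0085]]
  ]
}}

```text
t: 5.5
eef_pos: [0.549, -0.2338, 0.1938]
tool_rot: [-0.001, 0.104, 0.995, -0.0]
contact_force: [0.5, 0.2, -1.3]
gripper_width: 0.275
```

```bash
python3 - <<'E'
from h import *
st()
c=cam('scene');save('b1.png',c['pixels'],(250,120,330,200),8)
t=cam('top');save('b2.png',t['pixels'],(330,170,430,250),7)
st();go([.5495,-.2357,.157],78)
print(proj(c,np.array([[.5495,-.2357,.132],[.5495,-.2357,.082]])))
E
```

```text
t 5.5 pos [ 0.549  -0.2338  0.1938] yaw 78.11 tilt [-0.0025 -0.0001] F [ 0.46  0.19 -1.3 ] M [0.016 0.002 0.016] w 0.275 q7 1.81
t 5.6 pos [ 0.5495 -0.2335  0.1944] yaw 78.17 tilt [-0.0014 -0.0003] F [-0.16 -0.03 -2.67] M [ 0.033 -0.026 -0.065] w 0.272 q7 1.81
shift [-0.0013, -0.0054, 0.0935] turn [-0.0001, -0.0002, 0.0005] mm 37.46463802803805 deg 0.19054529945561602
[[284.96913755 166.22531908]
 [285.68017261 177.84773174]]
```

View pics/b1.png

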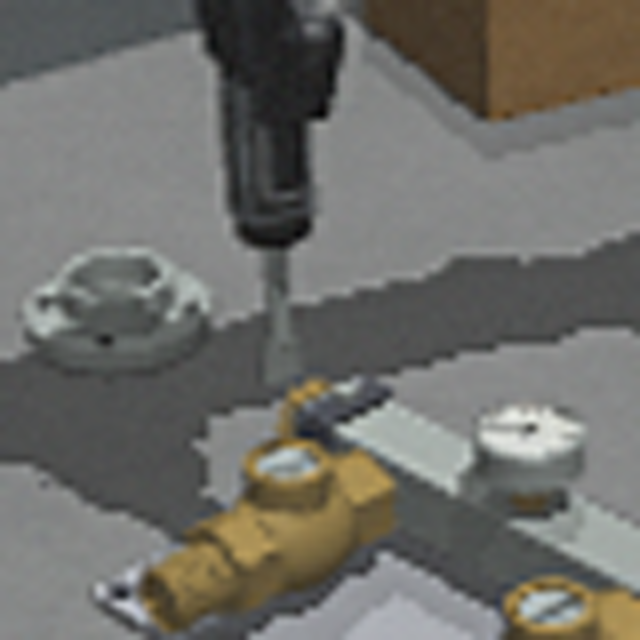

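View pics/b2.png

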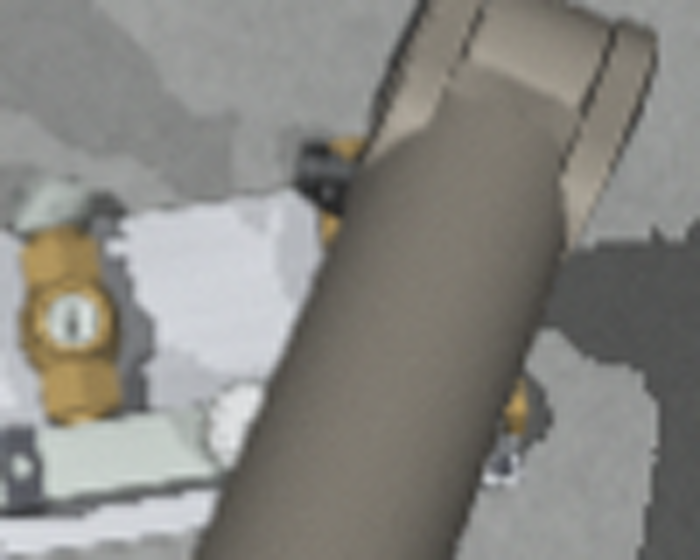

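Request:
{"method": "play_rows", "body": {
  "motion": [
    [[-0.001,-0.005,0.03],[0,0,0]],
    [[-0.001,-0.005,0.06],[0,0,0]],
    [[-0.001,-0.005,0.086],[0,0,0]],
    [[-0.001,-0.005,0.086],[0,0,0]],
    [[-0.001,-0.005,0.086],[0,0,0]]
  ]
}}

```text
t: 6.1
eef_pos: [0.5492, -0.2354, 0.1595]
tool_rot: [-0.001, 0.103, 0.995, -0.0]
contact_force: [-0.2, 0.7, -1.4]
gripper_width: 0.27
```

```bash
python3 - <<'E'
from h import *
st()
c=cam('scene');o=bot.get_obs();p=o['eef_pos'];st()
x,y,w,k=270,158,28,20
im=cv2.resize(c['pixels'][y:y+w,x:x+w],None,fx=k,fy=k,interpolation=cv2.INTER_CUBIC)
for i in range(0,w,4):
    cv2.putText(im,str(x+i),(i*k+k//2-8,10),0,.35,(255,0,0),1); cv2.putText(im,str(y+i),(0,i*k+k//2+4),0,.35,(255,0,0),1)
save('b3.png',im)
for z in(.09,.095,.1): print(proj(c,np.array([p[0],p[1],z])),plane(c,[285.3],[177.4],.0845))
E
```

```text
t 6.1 pos [ 0.5492 -0.2354  0.1595] yaw 78.17 tilt [-0.0024 -0.0001] F [-0.22  0.68 -1.35] M [-0.042 -0.001 -0.06 ] w 0.27 q7 1.82
t 6.15 pos [ 0.5495 -0.2356  0.16  ] yaw 78.17 tilt [-0.0014 -0.0004] F [-0.43 -0.3  -1.81] M [ 0.031  0.02  -0.012] w 0.271 q7 1.82
[285.56955016 176.03461701] [[ 0.55099058 -0.23577988  0.0845    ]]
[285.49932172 174.88730487] [[ 0.55099058 -0.23577988  0.0845    ]]
[285.4287954  173.73491089] [[ 0.55099058 -0.23577988  0.0845    ]]
```

View pics/b3.png

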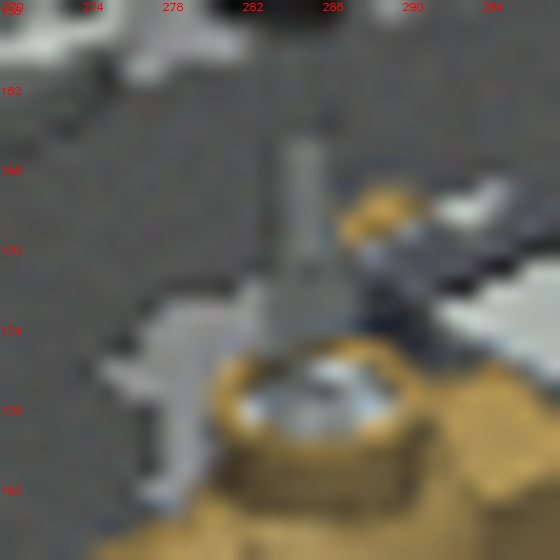

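```bash
python3 - <<'E'
from h import *
st();go([.5498,-.2357,.147],76.5);go([.5498,-.2357,.142],76.5)
E
```

```text
t 6.15 pos [ 0.5495 -0.2356  0.16  ] yaw 78.17 tilt [-0.0014 -0.0004] F [-0.43 -0.3  -1.81] M [ 0.031  0.02  -0.012] w 0.271 q7 1.82
shift [-0.0007, -0.0, 0.0325] turn [-0.0001, -0.0002, 0.0046] mm 13.010392675460006 deg 1.6680435048582491
shift [-0.0007, -0.0, 0.045] turn [-0.0001, -0.0002, 0.0046] mm 18.009634684125913 deg 1.6680435048582491
```

Request:
{"method": "play_rows", "body": {
  "motion": [
    [[-0.0007,0,0.02],[0,0,0.004]],
    [[-0.0007,0,0.032],[0,0,0.0046]],
    [[-0.0007,0,0.036],[0,0,0.0046]],
    [[-0.0007,0,0.04],[0,0,0.0046]],
    [[-0.0007,0,0.04],[0,0,0.0046]]
  ]
}}

```text
t: 6.65
eef_pos: [0.5497, -0.2362, 0.1441]
tool_rot: [-0.001, 0.118, 0.993, -0.001]
contact_force: [-0.1, -1.3, -2.2]
gripper_width: 0.271
```

```bash
python3 -c "
from h import *
st();go([.5498,-.2357,.139],76.5)"
```

```text
t 6.65 pos [ 0.5497 -0.2362  0.1441] yaw 76.5 tilt [-0.0013 -0.001 ] F [-0.11 -1.34 -2.16] M [-0.307  0.162  0.   ] w 0.271 q7 1.81
shift [0.0001, 0.0013, 0.0128] turn [-0.0002, -0.0002, -0.0] mm 5.132942768048677 deg 0.09518213228344159
```

Request:
{"method": "play_rows", "body": {
  "motion": [
    [[0,0.001,0.005],[0,0,0]],
    [[0,0.001,0.01],[0,0,0]],
    [[0,0.001,0.01],[0,0,0]]
  ]
}}

```text
t: 6.95
eef_pos: [0.5502, -0.2372, 0.1407]
tool_rot: [0.0, 0.118, 0.993, -0.001]
contact_force: [0.1, -4.2, 0.5]
gripper_width: 0.273
```

```bash
python3 -c "
from h import *
st();go([.5498,-.2357,.137],76.5)"
```

```text
t 6.95 pos [ 0.5502 -0.2372  0.1407] yaw 76.46 tilt [ 0.0003 -0.0029] F [ 0.09 -4.17  0.49] M [-1.167  0.019 -0.025] w 0.273 q7 1.81
shift [0.0019, 0.0034, 0.0092] turn [-0.0004, 0.0002, -0.0001] mm 4.0052362589688535 deg 0.1714808812882963
```

```bash
python3 -c "
from h import *
st();go([.550,-.2385,.137],76.5)"
```

```text
t 6.95 pos [ 0.5502 -0.2372  0.1407] yaw 76.46 tilt [ 0.0003 -0.0029] F [ 0.09 -4.17  0.49] M [-1.167  0.019 -0.025] w 0.273 q7 1.81
shift [-0.0003, -0.0032, 0.0092] turn [-0.0004, 0.0002, -0.0001] mm 3.917732136398741 deg 0.1714808812882963
```

Request:
{"method": "play_rows", "body": {
  "motion": [
    [[0,-0.003,0],[0,0,0]],
    [[0,-0.003,0.005],[0,0,0]],
    [[0,-0.003,0.009],[0,0,0]],
    [[0,-0.003,0.009],[0,0,0]]
  ]
}}

```text
t: 7.35
eef_pos: [0.5503, -0.2381, 0.1381]
tool_rot: [0.001, 0.118, 0.993, -0.001]
contact_force: [-2.0, 0.7, 8.5]
gripper_width: 0.268
```

```bash
python3 -c "
from h import *
st()"
```

```text
t 7.35 pos [ 0.5503 -0.2381  0.1381] yaw 76.47 tilt [ 0.0008 -0.0022] F [-1.99  0.65  8.53] M [0.208 0.73  0.034] w 0.268 q7 1.81
```

Request:
{"method": "play_rows", "body": {
  "motion": [
    [[0,0,0.003],[0,0,0.015]],
    [[0,0,0.003],[0,0,0.03]],
    [[0,0,0.003],[0,0,0.045]],
    [[0,0,0.003],[0,0,0.06]],
    [[0,0,0.003],[0,0,0.06]]
  ]
}}

```text
t: 7.85
eef_pos: [0.5503, -0.2388, 0.138]
tool_rot: [0.001, 0.303, 0.953, -0.001]
contact_force: [-3.5, -1.3, 10.2]
gripper_width: 0.271
```

```bash
python3 -c "
from h import *
st();go([.5503,-.2381,.1375],8.7)"
```

```text
t 7.85 pos [ 0.5503 -0.2388  0.138 ] yaw 54.72 tilt [ 0.0013 -0.003 ] F [-3.51 -1.32 10.15] M [-0.4    1.064  0.09 ] w 0.271 q7 1.48
shift [0.0012, 0.0015, 0.0013] turn [-0.0001, 0.0005, 0.1278] mm 0.917749546454018 deg 46.018537868989384
```

Request:
{"method": "play_rows", "body": {
  "motion": [
    [[0.0015,-0.002,0.002],[0,0,0.015]],
    [[0.0015,-0.002,0.002],[0,0,0.03]],
    [[0.0015,-0.002,0.002],[0,0,0.045]],
    [[0.0015,-0.002,0.002],[0,0,0.06]],
    [[0.0015,-0.002,0.002],[0,0,0.06]]
  ]
}}

```text
t: 8.35
eef_pos: [0.5497, -0.2396, 0.1381]
tool_rot: [0.002, 0.477, 0.879, -0.001]
contact_force: [-2.5, -0.6, 6.9]
gripper_width: 0.27
```

```bash
python3 -c "
from h import *
st();go([.5495,-.2385,.1375],8.7)"
```

```text
t 8.35 pos [ 0.5497 -0.2396  0.1381] yaw 32.99 tilt [ 0.0019 -0.0036] F [-2.49 -0.61  6.9 ] M [-0.29   0.747  0.122] w 0.27 q7 1.15
shift [0.0025, 0.001, 0.0015] turn [0.0001, 0.0007, 0.0675] mm 1.241505331152873 deg 24.287960018695966
```

Request:
{"method": "play_rows", "body": {
  "motion": [
    [[0.002,0.0,0.003],[0,0,0.015]],
    [[0.0025,0.0,0.003],[0,0,0.03]],
    [[0.0025,0,0.003],[0,0,0.045]],
    [[0.0025,0,0.003],[0,0,0.06]],
    [[0.0025,0,0.003],[0,0,0.068]],
    [[0.0025,0,0.003],[0,0,0.068]]
  ]
}}

```text
t: 8.95
eef_pos: [0.549, -0.2399, 0.1381]
tool_rot: [0.002, 0.653, 0.757, -0.001]
contact_force: [-3.3, -1.1, 10.9]
gripper_width: 0.269
```

```bash
python3 -c "
from h import *
st();go([.5495,-.2385,.1375],8.7)"
```

```text
t 8.95 pos [ 0.549  -0.2399  0.1381] yaw 8.41 tilt [ 0.002  -0.0049] F [-3.3  -1.08 10.88] M [-0.577  1.264  0.075] w 0.269 q7 0.78
shift [0.0033, 0.0018, 0.0014] turn [0.0002, 0.0008, -0.0008] mm 1.6144930905501134 deg 0.4191903039448555
```

Request:
{"method": "play_rows", "body": {
  "motion": [
    [[0.001,0.0,0.003],[0,0,0.006]],
    [[0.001,0,0.003],[0,0,0.012]],
    [[0.001,0,0.003],[0,0,0.012]]
  ]
}}

```text
t: 9.25
eef_pos: [0.5488, -0.2402, 0.138]
tool_rot: [0.003, 0.682, 0.732, -0.001]
contact_force: [-3.3, -0.4, 11.7]
gripper_width: 0.272
```

```bash
python3 -c "
from h import *
st()"
```

```text
t 9.25 pos [ 0.5488 -0.2402  0.138 ] yaw 4.03 tilt [ 0.0022 -0.0051] F [-3.25 -0.36 11.74] M [-0.14   1.297  0.089] w 0.272 q7 0.72
```

Request:
{"method": "play_rows", "body": {
  "motion": [
    [[0.001,0.0,0.003],[0,0,0.006]],
    [[0.001,0,0.003],[0,0,0.012]],
    [[0.001,0,0.003],[0,0,0.012]]
  ]
}}

```text
t: 9.55
eef_pos: [0.5486, -0.2402, 0.138]
tool_rot: [0.003, 0.709, 0.705, -0.001]
contact_force: [-4.5, 0.1, 12.7]
gripper_width: 0.273
```

```bash
python3 -c "
from h import *
st()
c=cam('scene');save('d1.png',c['pixels'],(255,130,315,200),9)"
```

```text
t 9.55 pos [ 0.5486 -0.2402  0.138 ] yaw -0.33 tilt [ 0.0023 -0.0051] F [-4.49  0.11 12.75] M [-0.029  1.319  0.119] w 0.273 q7 0.65
```

View pics/d1.png

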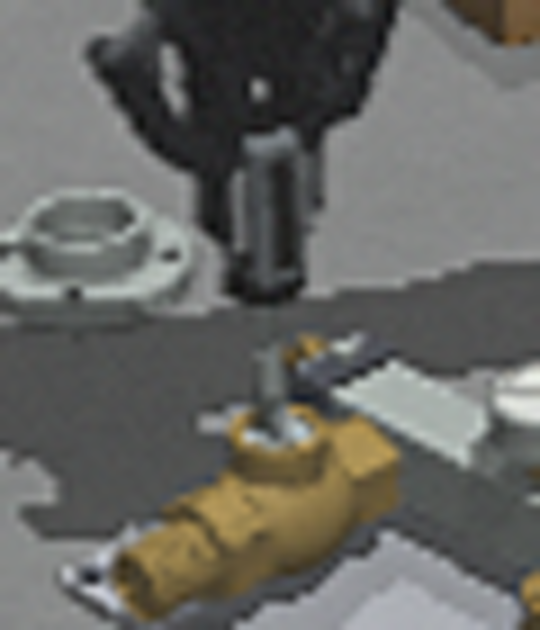

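Request:
{"method": "play_rows", "body": {
  "motion": [
    [[0.001,0.0,0.002],[0,0,0.006]],
    [[0.001,0,0.002],[0,0,0.012]],
    [[0.001,0,0.002],[0,0,0.018]],
    [[0.001,0,0.002],[0,0,0.018]]
  ]
}}

```text
t: 10.0
eef_pos: [0.5485, -0.2402, 0.1381]
tool_rot: [0.003, 0.747, 0.664, -0.001]
contact_force: [-3.2, -1.0, 8.4]
gripper_width: 0.272
```

```bash
python3 -c "
from h import *
st()"
```

```text
t 10.0 pos [ 0.5485 -0.2402  0.1381] yaw -6.74 tilt [ 0.002  -0.0055] F [-3.25 -0.98  8.36] M [-0.137  1.067  0.538] w 0.272 q7 0.56
```

Request:
{"method": "play_rows", "body": {
  "motion": [
    [[0,0.0,0],[0,0,-0.008]],
    [[0,0,0],[0,0,-0.017]],
    [[0,0,-0.02],[0,0,-0.017]],
    [[0,0,-0.06],[0,0,-0.017]],
    [[0,0,-0.11],[0,0,-0.017]],
    [[0,0,-0.16],[0,0,-0.017]],
    [[0,0,-0.16],[0,0,-0.017]]
  ]
}}

```text
t: 10.7
eef_pos: [0.5503, -0.2406, 0.2057]
tool_rot: [0.005, 0.711, 0.703, 0.0]
contact_force: [1.0, -0.6, -2.6]
gripper_width: 0.27
```

```bash
python3 - <<'E'
from h import *
st()
c=cam('scene');save('d2.png',c['pixels'],(250,120,330,200),8)
go([.4424,.2431,.2],25)
E
```

```text
t 10.7 pos [ 0.5503 -0.2406  0.2057] yaw -0.69 tilt [ 0.0075 -0.0065] F [ 0.98 -0.58 -2.57] M [ 0.006  0.009 -0.006] w 0.27 q7 0.6
shift [1.2046, -0.2815, 0.0015] turn [0.0006, 0.0011, -0.0713] mm 494.81003128333055 deg 25.66307187689987
```

View pics/d2.png

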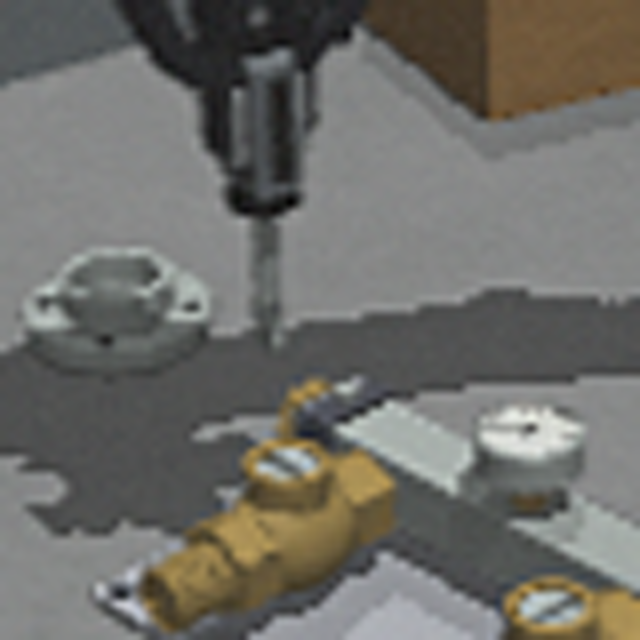

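Request:
{"method": "play_rows", "body": {
  "motion": [
    [[0.06,-0.014,0],[0,0,-0.02]],
    [[0.17,-0.04,0],[0,0,-0.04]],
    [[0.28,-0.066,0],[0,0,-0.06]],
    [[0.39,-0.09,0],[0,0,-0.08]],
    [[0.5,-0.117,0],[0,0,-0.1]],
    [[0.61,-0.143,0],[0,0,-0.12]],
    [[0.72,-0.168,0],[0,0,-0.14]],
    [[0.83,-0.194,0],[0,0,-0.16]]
  ]
}}

```text
t: 11.55
eef_pos: [0.4743, 0.0946, 0.2011]
tool_rot: [0.003, 0.282, 0.959, -0.002]
contact_force: [0.8, -0.5, -2.1]
gripper_width: 0.272
```

```bash
python3 - <<'E'
from h import *
st()
t=cam('top');s=cam('scene')
rows=[]
for c,off in((t,{'o':(.5479,-.2353),'c':(.5221,-.0674)}),(s,{'o':(.5513,-.2360),'c':(.5259,-.0698)})):
    out=[]
    for k in 'oc':
        x0,y0=off[k]; n=300; sc=.05/n
        j,i=np.meshgrid(np.arange(n),np.arange(n))
        W=np.stack([x0+(n/2-i)*sc,y0-(j-n/2)*sc,np.full(i.shape,.082)],-1)
        uv=proj(c,W).astype(np.float32)
        im=cv2.remap(c['pixels'],uv[...,0],uv[...,1],cv2.INTER_CUBIC)
        for a in (0,90):
            th=np.radians(8.7-a); d=np.array([np.cos(th),np.sin(th)])
            for sg in(1,-1): cv2.circle(im,(int(n/2-sg*d[1]*.021/sc),int(n/2-sg*d[0]*.021/sc)),2,(255,0,0),-1)
        out.append(im)
    rows.append(np.hstack(out))
save('e1.png',np.vstack(rows))
st();go([.4424,.2431,.2],80)
E
```

```text
t 11.55 pos [0.4743 0.0946 0.2011] yaw 57.2 tilt [ 0.0042 -0.0057] F [ 0.77 -0.48 -2.08] M [ 0.058 -0.124  0.004] w 0.272 q7 0.75
t 11.65 pos [0.4734 0.0998 0.2008] yaw 57.67 tilt [ 0.003  -0.0036] F [ 1.26 -0.05 -1.58] M [-0.002 -0.035  0.003] w 0.272 q7 0.75
shift [0.2571, 0.2613, 0.0005] turn [-0.0004, 0.0007, -0.062] mm 146.61984288549357 deg 22.335519054450856
```

View pics/e1.png

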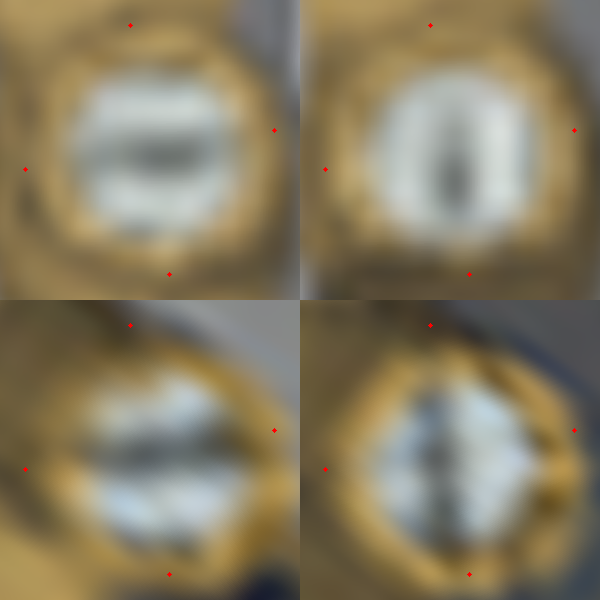

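Request:
{"method": "play_rows", "body": {
  "motion": [
    [[0.1,0.1,0],[0,0,-0.02]],
    [[0.2,0.2,0],[0,0,-0.04]],
    [[0.257,0.261,0],[0,0,-0.062]],
    [[0.257,0.261,0],[0,0,-0.062]],
    [[0.257,0.261,0],[0,0,-0.062]],
    [[0.257,0.261,0],[0,0,-0.062]]
  ]
}}

```text
t: 12.25
eef_pos: [0.4424, 0.2413, 0.1996]
tool_rot: [0.001, 0.089, 0.996, -0.002]
contact_force: [-0.3, 0.4, -2.1]
gripper_width: 0.269
```

```bash
python3 - <<'E'
from h import *
st()
s=cam('scene');save('f1.png',s['pixels'],(345,180,435,260),8)
st();go([.4424,.2431,.16],80)
print(proj(s,np.array([[.4424,.2431,.095],[.4424,.2431,.137]])))
E
```

```text
t 12.25 pos [0.4424 0.2413 0.1996] yaw 79.82 tilt [ 0.002 -0.005] F [-0.33  0.37 -2.1 ] M [-0.032  0.018  0.03 ] w 0.269 q7 0.84
t 12.3 pos [0.4426 0.241  0.1998] yaw 79.78 tilt [ 0.0024 -0.0047] F [-0.53 -0.42 -2.18] M [ 0.011 -0.034  0.008] w 0.27 q7 0.84
shift [0.0018, 0.0054, 0.0995] turn [-0.0007, 0.0005, -0.0006] mm 39.866384888989245 deg 0.3711260839057532
[[403.16866632 229.59645028]
 [405.19315218 218.73450118]]
```

View pics/f1.png

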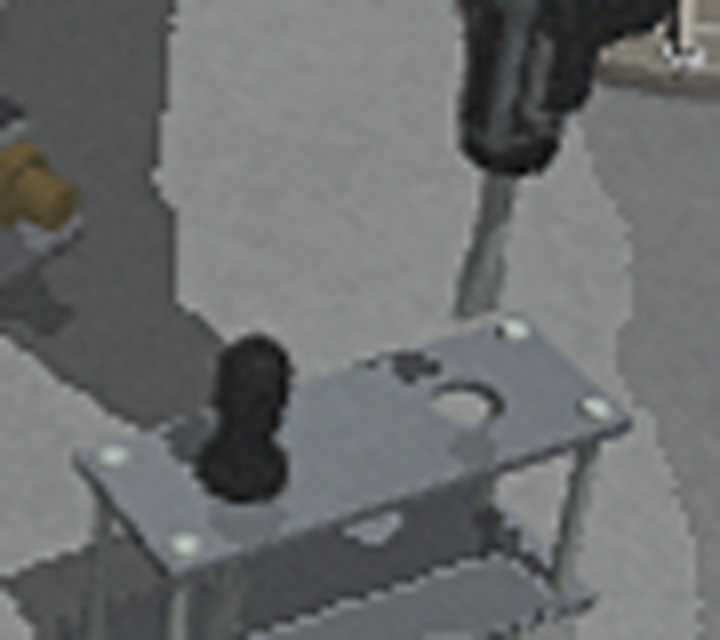

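```bash
python3 -c "
from h import *
go([.4415,.2440,.170],80)"
```

```text
shift [0.0044, 0.0071, 0.0745] turn [-0.0007, 0.0005, -0.0006] mm 29.98181874253907 deg 0.3711260839057532
```

Request:
{"method": "play_rows", "body": {
  "motion": [
    [[0.0044,0.007,0.04],[0,0,0]],
    [[0.0044,0.007,0.074],[0,0,0]],
    [[0.0044,0.007,0.074],[0,0,0]],
    [[0.0044,0.007,0.074],[0,0,0]]
  ]
}}

```text
t: 12.7
eef_pos: [0.4419, 0.2427, 0.1704]
tool_rot: [0.001, 0.09, 0.996, -0.003]
contact_force: [1.2, 1.1, -1.0]
gripper_width: 0.272
```

```bash
python3 - <<'E'
from h import *
st()
s=cam('scene');save('f2.png',s['pixels'],(375,190,425,250),10)
st();go([.4415,.2440,.085],80)
E
```

```text
t 12.7 pos [0.4419 0.2427 0.1704] yaw 79.64 tilt [ 0.0022 -0.0052] F [ 1.18  1.1  -1.  ] M [-0.005 -0.021 -0.018] w 0.272 q7 0.84
t 12.75 pos [0.4422 0.2432 0.1708] yaw 79.67 tilt [ 0.003  -0.0044] F [ 0.03  1.05 -0.67] M [-0.004  0.006 -0.011] w 0.272 q7 0.84
shift [0.0028, 0.0026, 0.2144] turn [-0.0006, 0.0006, -0.0009] mm 85.79247108981335 deg 0.45331005995932516
```

View pics/f2.png

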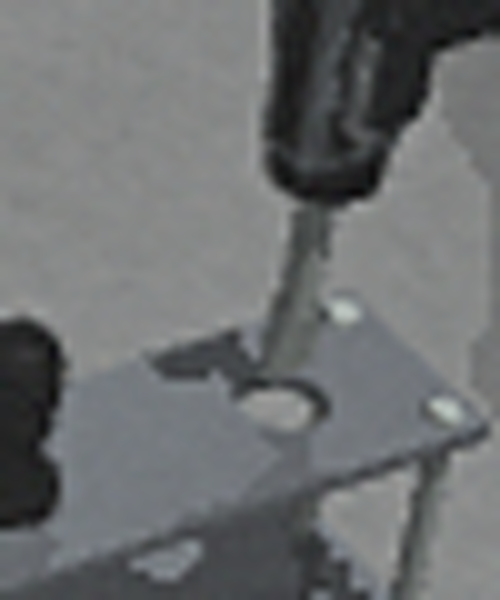

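Request:
{"method": "play_rows", "body": {
  "motion": [
    [[0.002,0.002,0.025],[0,0,0]],
    [[0.002,0.002,0.05],[0,0,0]],
    [[0.002,0.002,0.075],[0,0,0]],
    [[0.002,0.002,0.075],[0,0,0]]
  ]
}}

```text
t: 13.15
eef_pos: [0.4404, 0.2432, 0.139]
tool_rot: [0.0, 0.09, 0.996, -0.003]
contact_force: [-0.9, -0.0, -1.8]
gripper_width: 0.268
```

```bash
python3 - <<'E'
from h import *
st();go([.4415,.2440,.0845],80)
E
```

```text
t 13.15 pos [0.4404 0.2432 0.139 ] yaw 79.67 tilt [ 0.0004 -0.0066] F [-0.88 -0.   -1.8 ] M [ 0.056 -0.002  0.014] w 0.268 q7 0.86
shift [-0.0021, 0.0033, 0.1362] turn [-0.001, 0.0002, -0.0009] mm 54.48917862987279 deg 0.5010848079124218
```

No contact: tip is inside the hole (z≈.076). Continue down.

Request:
{"method": "play_rows", "body": {
  "motion": [
    [[-0.002,0.002,0.035],[0,0,0]],
    [[-0.002,0.002,0.07],[0,0,0]],
    [[-0.002,0.002,0.105],[0,0,0]],
    [[-0.002,0.002,0.125],[0,0,0]],
    [[-0.002,0.002,0.135],[0,0,0]],
    [[-0.002,0.002,0.137],[0,0,0]]
  ]
}}

```text
t: 13.75
eef_pos: [0.4413, 0.2434, 0.084]
tool_rot: [0.0, 0.09, 0.996, -0.003]
contact_force: [0.5, 0.2, -1.3]
gripper_width: 0.271
```

```bash
python3 - <<'E'
from h import *
st()
s=cam('scene');save('f3.png',s['pixels'],(365,170,435,250),8);st()
E
```

```text
t 13.75 pos [0.4413 0.2434 0.084 ] yaw 79.67 tilt [ 0.0001 -0.007 ] F [ 0.54  0.19 -1.28] M [-0.02  -0.048 -0.068] w 0.271 q7 0.89
t 13.8 pos [0.4415 0.2436 0.0842] yaw 79.67 tilt [ 0.0005 -0.0066] F [-0.23  0.05 -1.59] M [ 0.017 -0.038 -0.017] w 0.271 q7 0.89
```

View pics/f3.png

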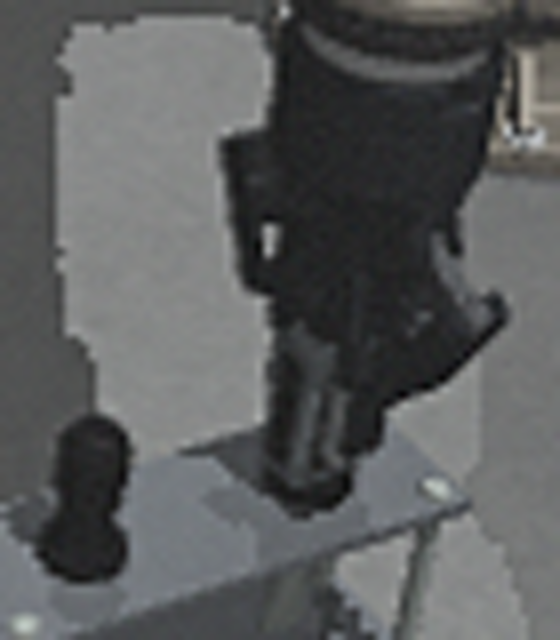

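Request:
{"method": "play_rows", "body": {
  "motion": [
    [[0,0,0.003],[0,0,0]],
    [[0,0,0.004],[0,0,0]],
    [[0,0,0.005],[0,0,0]],
    [[0,0,0.005],[0,0,0]]
  ]
}}

```text
t: 14.2
eef_pos: [0.442, 0.2438, 0.0833]
tool_rot: [0.001, 0.09, 0.996, -0.003]
contact_force: [-1.3, -1.5, 7.4]
gripper_width: 0.268
```

```bash
python3 -c "
from h import *
st()"
```

```text
t 14.2 pos [0.442  0.2438 0.0833] yaw 79.66 tilt [ 0.0013 -0.0056] F [-1.33 -1.55  7.35] M [-0.175  0.44   0.057] w 0.268 q7 0.89
```

Resting on the plate. Release.

Request:
{"method": "play_rows", "body": {
  "motion": [
    [[0,0,0],[0,0,0]],
    [[0,0,0],[0,0,0]],
    [[0,0,0],[0,0,0]],
    [[0,0,0],[0,0,0]],
    [[0,0,0],[0,0,0]],
    [[0,0,0],[0,0,0]],
    [[0,0,0],[0,0,0]],
    [[0,0,0],[0,0,0]]
  ],
  "fingers": 85
}}

```text
t: 15.0
eef_pos: [0.442, 0.2438, 0.0832]
tool_rot: [0.001, 0.09, 0.996, -0.003]
contact_force: [-0.2, 0.9, -0.1]
gripper_width: 1.002
```

Request:
{"method": "play_rows", "body": {
  "motion": [
    [[0,0,-0.04],[0,0,0]],
    [[0,0,-0.1],[0,0,0]],
    [[0,0,-0.18],[0,0,0]],
    [[0,0,-0.26],[0,0,0]],
    [[0,0,-0.34],[0,0,0]],
    [[0,0,-0.4],[0,0,0]],
    [[0,0,-0.4],[0,0,0]],
    [[0,0,-0.4],[0,0,0]]
  ]
}}

```text
t: 15.8
eef_pos: [0.4418, 0.2448, 0.2433]
tool_rot: [0.001, 0.09, 0.996, -0.002]
contact_force: [0.2, -0.6, 0.0]
gripper_width: 0.993
```

```bash
python3 - <<'E'
from h import *
st()
s=cam('scene');save('g1.png',s['pixels']);save('g2.png',s['pixels'],(345,170,435,260),7);st()
P=pts(s); q=P[200:235,390:415].reshape(-1,3); q=q[(q[:,2]>.105)&(q[:,2]<.19)&(q[:,0]>.41)&(q[:,0]<.48)&(q[:,1]<.28)]
for a in np.arange(.1,.19,.015):
    w=q[(q[:,2]>a)&(q[:,2]<a+.015)]
    if len(w): print(a,len(w),w.mean(0))
E
```

```text
t 15.8 pos [0.4418 0.2448 0.2433] yaw 79.67 tilt [ 0.0018 -0.005 ] F [ 0.22 -0.63  0.02] M [-0.005 -0.009  0.006] w 0.993 q7 0.81
t 15.85 pos [0.4413 0.2445 0.2425] yaw 79.67 tilt [ 0.0004 -0.0062] F [-0.02 -0.69  0.17] M [-0.013  0.017  0.01 ] w 1.003 q7 0.81
0.1 31 [0.45230432 0.2479823  0.11016744]
0.115 52 [0.45389573 0.24870951 0.12266148]
0.13 54 [0.45191525 0.25005029 0.13791736]
0.14500000000000002 54 [0.4534598  0.24947437 0.15281093]
0.16 73 [0.45091892 0.24723197 0.16751758]
0.175 14 [0.44542817 0.24348522 0.17622025]
```

View pics/g2.png

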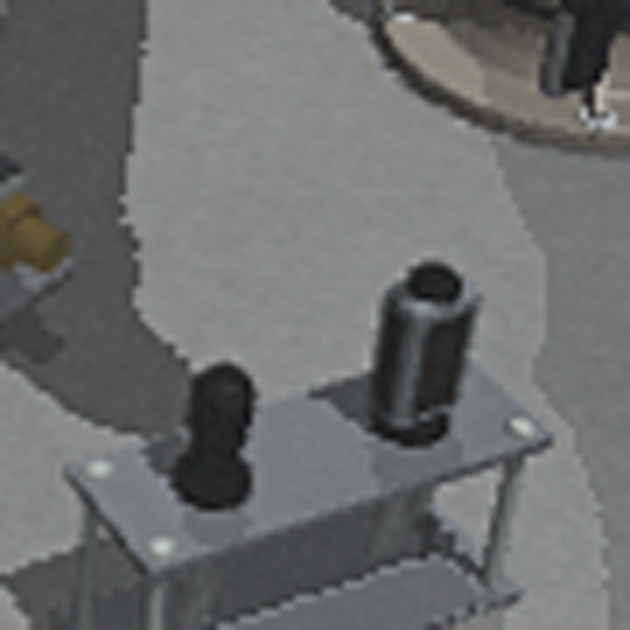

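View pics/g1.png

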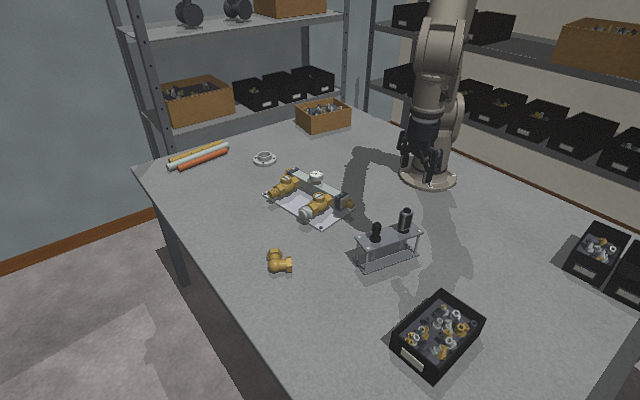

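```bash
python3 - <<'E'
from h import *
import pickle
def meas(c,x0,y0,tag):
    n=200; sc=.03/n
    j,i=np.meshgrid(np.arange(n),np.arange(n)); X=(n/2-i)*sc; Y=-(j-n/2)*sc
    W=np.stack([x0+X,y0+Y,np.full(i.shape,.082)],-1); uv=proj(c,W).astype(np.float32)
    g=cv2.remap(c['pixels'],uv[...,0],uv[...,1],cv2.INTER_CUBIC).mean(2)
    best=[]
    for a in range(-110,70,2):
        th=np.radians(a); 
        for d in np.arange(-.004,.0041,.0005):
            dist=-X*np.sin(th)+Y*np.cos(th)-d
            m=(X**2+Y**2<.011**2); best.append((g[m&(abs(dist)<.0015)].mean()-g[m&(abs(dist)>.004)].mean(),a,d))
    best.sort(); print(tag,best[:3])
for nm,cs in (('before',[pickle.load(open('top0.pkl','rb')),pickle.load(open('scene0.pkl','rb'))]),('now',[cam('top'),cam('scene')])):
    t,s=cs
    meas(t,.5479,-.2353,nm+' top open');meas(t,.5221,-.0674,nm+' top cap');meas(s,.5513,-.236,nm+' sc open');meas(s,.5259,-.0698,nm+' sc cap')
E
```

```text
before top open [(np.float64(-44.63228121084387), -14, np.float64(-0.0005)), (np.float64(-44.588461913067135), -14, np.float64(0.0)), (np.float64(-44.45397474114441), -12, np.float64(-0.0005))]
before top cap [(np.float64(-46.80167467225735), 0, np.float64(-0.0005)), (np.float64(-46.580224379407895), 2, np.float64(-0.0005)), (np.float64(-46.382878244633076), -2, np.float64(-0.0005))]
before sc open [(np.float64(-27.18679717065504), -6, np.float64(0.0014999999999999996)), (np.float64(-27.144502933230143), -8, np.float64(0.0014999999999999996)), (np.float64(-27.116212297022457), -4, np.float64(0.0014999999999999996))]
before sc cap [(np.float64(-70.89324315621164), 8, np.float64(0.0025000000000000005)), (np.float64(-70.67360807572366), 10, np.float64(0.0025000000000000005)), (np.float64(-70.67304792713995), 6, np.float64(0.0025000000000000005))]
now top open [(np.float64(-56.72920177105442), -90, np.float64(-0.001)), (np.float64(-56.69306578665649), -88, np.float64(-0.001)), (np.float64(-56.608852733395196), -86, np.float64(-0.001))]
now top cap [(np.float64(-46.05123278132277), 0, np.float64(-0.0005)), (np.float64(-45.83503049413946), 2, np.float64(-0.0005)), (np.float64(-45.644358214238565), -2, np.float64(-0.0005))]
now sc open [(np.float64(-69.91876618977628), -86, np.float64(-0.0005)), (np.float64(-69.71213429773309), -88, np.float64(-0.0005)), (np.float64(-69.70355439268366), -84, np.float64(-0.0005))]
now sc cap [(np.float64(-71.32185373991685), 8, np.float64(0.0025000000000000005)), (np.float64(-71.14831009793737), 8, np.float64(0.002)), (np.float64(-71.13146990670238), 10, np.float64(0.0025000000000000005))]
```

```bash
python3 -c "
from h import *
st();print(bot.hand_in());st()"
```

```text
t 15.95 pos [0.441  0.2443 0.242 ] yaw 79.66 tilt [-0.0005 -0.0072] F [ 0.33  0.44 -0.68] M [ 0.013  0.022 -0.001] w 0.993 q7 0.81
the job is handed in; nothing more can be done
None
the job is handed in; nothing more can be done
```

I took the flat driver from the rack and seated its blade in the slot of the open branch's valve, with about 10 N on the slot floor. I turned it clockwise until the torque rose from about 0.12 to 0.54 N m at the stop. Then I put the driver back upright in its hole, let go and backed off. The job went in at about 16 s; no verdict was reported.

**Last checks**
- **Open valve:** its slot now reads −86° to −90° in the two cameras. My estimate of the shut position from the manifold's lie is about −81°. The few degrees' difference is in the shut direction and is probably measurement bias.
- **Capped valve:** its slot angle reads the same before and after in both cameras.
- **Driver:** it stands upright in its original hole with its shoulder on the plate, and the gripper is clear of it.
- **Bystanders:** the socket driver, elbow and flange look to be where they were. I checked this by eye, not by measurement.

**Readings that disagreed**
- **Fingertips:** the cameras showed them about 37 mm higher than the reported tool position implies, so I set the grasp height from the pictures.
- **Stop:** the tool was about 15° past my estimated shut angle when the torque rose. Play in the slot accounts for about 5° of that; I put the rest down to twist in the grip.

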